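# Turn over the left-handed brackets and line up the set

### The arm

A 6-joint arm with a two-finger parallel gripper is mounted at the origin on a cart in front of the work surface, level with it; the furniture and walls round the work are solid. World frame = base frame: x ahead of the robot, y to its left, z up, the work surface at z = 0. Lengths are in m, angles in rad, forces in N, time in s.
With the tool pointing down it reaches from about 0.375 to 0.9 m from the base axis. Payload 3.1 kg.
Tool frame: the origin (TCP) lies at the centre of the arm's flange, where the gripper is bolted on; the fingertips stand 182 mm ahead of it and the grasp point (between the pads) lies 164 mm ahead of it; z points along the fingers, x is the direction in which the jaws open and shut, and the axes are right-handed (so a half turn about z gives the same grasp; the last joint's range is limited). The gripper opens to 87 mm and grips with 3 to 60 N. Pads are 19 mm wide; open, the fingers measure 117 mm over their backs; the gripper's body (75 mm by 190 mm) begins 51 mm behind the grasp point.
Start: joints at [-1.288, 0.527, 1.433, -0, 1.181, -0.178], TCP at [0.278, -0.559, 0.405] pointing down, gripper open.
Joint ranges: [-3.08, 3.08], [-0.75, 2.2], [0.22, 2.44], [-1.43, 4.57], [0, 2.65], [-2.85, 2.85]. Speed limits (rad/s): [2.79, 2.79, 3.14, 3.14, 3.14, 3.14].

### API

Orientations are given as a unit quaternion [x, y, z, w].
In Python, from rig import status, eyes, robot gives the robot as it stands. The module is installed in compiled form; this text tells all that it offers.
- The arm moves only by the tool step_arm, never from a script. Its argument "steps" is a list of rows, each a list of 7 numbers: the closure, from -1 (fully open) to 1 (shut), so that 0 is half open, then the shift along the tool's x, y, z each as a share of 0.025 m, from -1 to 1, then the turn, a rotation vector about the tool's x, y, z each as a share of 8 degrees, from -1 to 1. In form: [[jaw, dx, dy, dz, rx, ry, rz], ...]. A call has exactly 10 rows; each row shifts and turns the commanded pose from where the row before left it, along the tool's axes as they then stand; what a row does not reach is not made up. A row lasts 1/10 s, in which the tool goes at most 50 mm and 8.59 degrees, less where a joint would pass 70% of its speed; a pose out of reach is approached as far as the arm can. A call with a number of a shift or a turn outside -1 to 1 is refused whole. A call with a gripper value outside its range is refused whole. The fingers move at their own pace and stop on an object; "squeeze" is the grip in N (left out, the last holds). Time passes only in rows, so rows that do not move let the fingers close, or fill a call up. It gives the time, the measured TCP pose, the force and the opening at its end, in the units of the state.
- status.get_obs(): the state, without advancing time (a new reading comes with each control period).
- eyes.camera(name): name is "side" or "top" or "wrist"; returns (picture, depth): 400x640x3 uint8, red, green, blue; 400x640 float32, m along the optical axis (not along the pixel's ray), 0 where there is no reading.
- eyes.camera_info(name): a dict with "K" (3x3 intrinsics, pixels), "R" (3x3) and "t" (3): a world point X has camera coordinates R X + t. Camera axes: x right, y down, z forward; pixel columns grow to the right and rows downward; lengths in m; the calibration is good to about 2 mm. A picture is of the moment at which its call begins: read the wrist's pose just before it. camera_info takes no time and is no camera call; for the wrist camera it gives the pose at the moment of the call.
- robot.hand_in(): hands the job in, once; it reports no verdict.
The state is a dict: "time": time; "q": joint angles; "joint_velocities": joint speeds; "joint_torque": joint torques, N m; "position": TCP position; "tool_rot": TCP orientation; "ft_force": force on the tool from outside, world axes, zero at the start; "moment": the same for the moment, N m; "grip_width": finger opening in m.
Only numpy, scipy, OpenCV 4.12 (cv2) and the standard library are available. Lean on these libraries where they do the work, as an engineer would, in place of code of your own. Each camera call takes 0.05 s, during which the arm holds its last target.

### The job

The three wooden corner brackets on the grey board are to be fitted as a right-handed set: looked at from the end with the triangular web, the leg that stands up must be on the right. Push each left-handed bracket over its heel onto its other leg, without tipping the right-handed one and without picking any up, and slide all three across the board until each sits flush and square against the metal fence at the far side. Leave the small things round about where they are.

Things in the scene. Friction and masses are not known exactly. Their poses are not given: they have to be found in the camera images.
- board: fixed grey board 220 x 310 mm, 6 mm thick; origin centre of underside, x across it away from the robot, y along it. Metal fence along its far side, 14 mm thick, top 30 mm above the counter, inner face at x = +95 mm. The brackets stand in three lanes about 84 mm apart in y, heels roughly along y and 70 to 120 mm from the fence, facing to or from it
- bracket_1: pale wood corner bracket, L section 64 mm long, 0.12 kg: two equal legs 50 mm wide, 10 mm thick, meeting at the heel; a solid triangular web 11 mm thick fills the angle at one end only. Origin: outer edge of the heel, mid-length, always at the underside. x along the heel, web at the -x end (x -32 to -21 mm); legs run from the heel to +y and +z
- bracket_2: bracket like bracket_1, same frame, its own way of lying and facing. Any bracket: z up = lies on its y leg, right-handed; y up = lies on its z leg, left-handed. Centre of mass about 16 mm from the heel along each leg
- bracket_3: bracket like bracket_1, same frame, its own way of lying and facing. Any bracket pushed near the top of the inner face of its standing leg, towards and over the heel, rolls about the heel (balance at 45 degrees) onto its other leg; the heel stays roughly in place
- bracket_1_toe_y (a point): middle of the outer edge, at the underside, of the y leg of bracket_1: 50 mm from the heel along its y
- bracket_2_toe_y (a point): middle of the outer edge, at the underside, of the y leg of bracket_2: 50 mm from the heel along its y
- bracket_3_toe_y (a point): middle of the outer edge, at the underside, of the y leg of bracket_3: 50 mm from the heel along its y
- eraser: small blue and white eraser 23x45x13 mm lying on the board beyond the brackets at the +y end; origin centre of underside; leave alone
- pencil: green pencil 7 x 123 mm lying on the board beyond the brackets at the -y end; origin at its underside; leave alone
- masking_tape: roll of masking tape 96 mm wide, 25 mm high, lying on the counter to the right of the board; origin centre of underside; leave alone

How it is judged:
By the outcome, as a careful person would: the job done as asked, in the order asked, and still so for the second after the job is handed in, with the robot touching nothing.
It also fails if it takes over 64 s, if anything falls off the work surface, if the arm or the gripper's body presses on something with over 40 N, if the wrist force passes 120 N, or if a joint passes its speed limit or range.

## Working session

There is one attempt and no reset: what is moved stays moved. The work goes in short steps, Python scripts to look and compute and a tool call to move; the robot and the scene stay as the last step left them, time stands still between calls to the robot, and variables do not carry over. Pictures are saved under pics/ and viewed, and the job is handed in when it is done.

Besides the shell and the picture viewer there is one more tool, called after "Call:" by a JSON object that holds its "name" and its "arguments", one argument or row to a line. step_arm: Moves the arm, as the interface text tells. Its arguments: {"type":"object","properties":{"steps":{"type":"array"},"squeeze":{"type":"number"}},"required":["steps"]}

```bash
mkdir -p pics; ls
python3 - <<'E'
from rig import status, eyes, robot
import cv2,numpy as np
o=status.get_obs()
for k,v in o.items(): print(k,np.round(v,3))
for n in ["top","side"]:
    p,d=eyes.camera(n); cv2.imwrite(f"pics/{n}0.png",p[:,:,::-1]); np.savez(f"pics/{n}0.npz",p=p,d=d,**eyes.camera_info(n))
    i=eyes.camera_info(n); print(n,i)
E
```

```text
pics
time 0.0
q [-1.287  0.528  1.434  0.     1.181 -0.178]
joint_velocities [-0.001  0.    -0.     0.001  0.     0.   ]
joint_torque [-1.0000e-03 -4.4005e+01 -1.7659e+01  6.3000e-02  5.8000e-02 -0.0000e+00]
position [ 0.278 -0.559  0.404]
tool_rot [ 0.85  -0.527 -0.001 -0.001]
ft_force [-0.006  0.219 -0.06 ]
moment [-0.006 -0.003  0.032]
grip_width 0.087
top {'K': array([[383.00521741,   0.        , 315.10169436],
       [  0.        , 383.00521741, 194.37360368],
       [  0.        ,   0.        ,   1.        ]]), 'R': array([[ 0.00731027, -0.99995298, -0.00637237],
       [-0.99209324, -0.00645407, -0.12533692],
       [ 0.12528989,  0.00723823, -0.99209377]]), 't': array([-0.37594097,  0.43591602,  0.86301784])}
side {'K': array([[433.43475009,   0.        , 319.23987282],
       [  0.        , 433.43475009, 196.31316454],
       [  0.        ,   0.        ,   1.        ]]), 'R': array([[ 0.86529668, -0.5009306 ,  0.01817126],
       [-0.29290573, -0.53471228, -0.79264684],
       [ 0.40677745,  0.68055222, -0.6094102 ]]), 't': array([-0.59361928, -0.03204119,  0.97646367])}
```

View pics/top0.png

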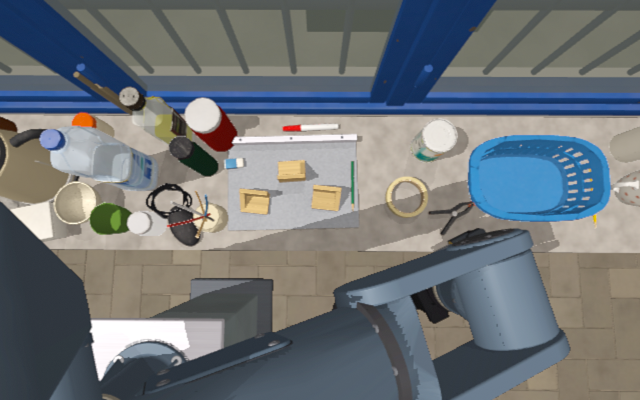

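View pics/side0.png

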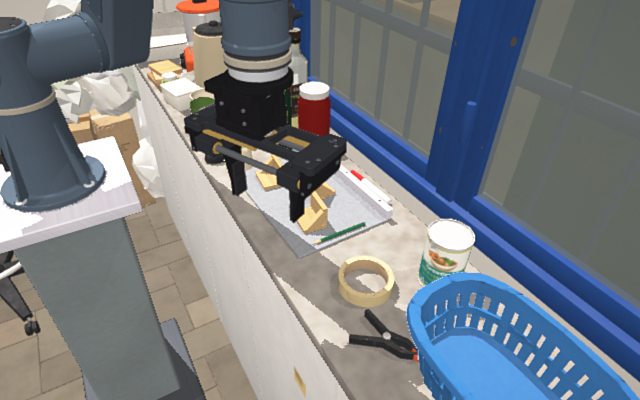

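The top view shows the board at about (228-358, 135-230) with the fence along its top edge. The brackets are at (255,202), (292,170) and (325,197). The side view is blocked by the gripper. Next I'll zoom in and turn the depth into heights.

```bash
cat > h.py <<'E'
import numpy as np,cv2
from rig import status,eyes,robot
def shot(n):
    i=eyes.camera_info(n); p,d=eyes.camera(n); return p,d,i
def cloud(d,i):
    K,R,t=i["K"],i["R"],i["t"]; v,u=np.mgrid[:d.shape[0],:d.shape[1]]
    c=np.stack([(u-K[0,2])/K[0,0]*d,(v-K[1,2])/K[1,1]*d,d],-1)
    return (c-t)@R
def ray(i,u,v,z):
    K,R,t=i["K"],i["R"],i["t"]; o=-R.T@t; r=R.T@np.linalg.inv(K)@np.array([u,v,1.]); return o+r*(z-o[2])/r[2]
def proj(i,X):
    c=i["R"]@np.asarray(X)+i["t"]; q=i["K"]@c; return q[:2]/q[2]
E
python3 - <<'E'
from h import *
z=np.load("pics/top0.npz"); p,d=z["p"],z["d"]; i={k:z[k] for k in "KRt"}
c=p[125:235,220:365]; cv2.imwrite("pics/top0z.png",cv2.resize(c[:,:,::-1],None,fx=5.4,fy=5.4,interpolation=cv2.INTER_CUBIC))
P=cloud(d,i)
print(ray(i,228,228,.006),ray(i,358,228,.006),ray(i,233,140,.03),ray(i,357,138,.03))
np.set_printoptions(linewidth=250)
H=(P[...,2]*1000).round().astype(int)
print("h"); 
for r in range(155,218,2): print(r,*H[r,236:346:2])
print(d[225,300],P[225,300])
E
```

```text
[ 0.35999773 -0.16846458  0.006     ] [ 0.3621575  -0.47404704  0.006     ] [ 0.56595952 -0.17846187  0.03      ] [ 0.5724186  -0.47059536  0.03      ]
h
155 4 5 4 2 2 2 5 6 2 2 2 3 3 6 4 6 4 5 4 6 3 5 5 5 6 8 6 6 5 3 4 7 6 6 4 5 6 6 7 3 8 4 4 6 3 5 5 3 1 4 8 4 6 7 7
157 8 5 5 5 7 5 3 6 2 6 5 4 4 4 8 8 4 4 6 3 7 7 7 3 6 5 3 4 6 6 7 5 4 2 9 4 4 3 2 3 6 3 6 5 4 5 4 6 5 8 5 6 3 6 5
159 17 18 19 17 7 7 5 4 2 4 6 4 4 3 6 3 4 9 7 5 2 5 6 6 3 5 4 4 7 4 8 7 8 6 3 1 7 2 3 3 5 3 3 4 4 3 6 6 5 6 3 4 5 3 5
161 18 16 17 15 4 5 4 4 8 5 5 4 6 3 4 6 5 4 3 4 5 3 5 16 15 13 15 13 13 16 13 15 908 15 13 5 1 4 5 7 4 5 4 4 3 4 6 2 4 5 3 5 4 4 6
163 19 18 13 17 3 5 5 6 4 6 6 5 7 6 4 3 4 3 908 5 6 12 14 14 15 13 13 15 13 18 13 15 14 17 17 5 4 3 5 3 4 3 5 6 5 6 5 4 4 2 4 4 5 5 3
165 18 16 17 19 5 1 1 5 5 6 5 4 5 7 5 5 4 5 5 3 4 14 16 13 15 17 16 15 17 16 15 14 15 26 24 6 3 3 6 5 4 4 7 5 5 4 4 3 9 4 3 3 5 5 7
167 17 13 11 9 4 6 7 3 7 3 5 6 4 4 4 5 4 4 3 6 5 4 14 14 12 14 15 16 15 908 16 15 15 30 31 4 5 3 5 5 4 2 4 4 5 3 5 4 4 5 6 5 2 6 5
169 6 4 4 5 4 5 3 3 5 6 5 6 6 4 5 5 6 3 7 3 5 5 15 15 13 17 13 16 14 16 
[... 2552 characters left out ...]
 16 15 14 16 11 16 16 14 14 16 19 5 7 2
209 5 3 7 16 13 16 16 15 14 15 14 14 14 16 13 15 8 2 4 4 6 3 2 5 8 2 2 6 4 3 3 5 6 6 6 3 6 8 5 6 5 4 4 9 14 18 16 14 14 13 16 15 3 4 3
211 5 5 2 15 16 16 11 15 17 14 14 16 12 15 14 14 4 3 6 8 4 3 7 6 6 4 3 4 2 4 7 3 6 4 4 6 5 4 4 7 5 4 6 5 3 6 5 7 5 7 3 5 6 3 3
213 4 7 8 4 6 4 5 5 5 6 13 13 13 16 12 15 3 4 2 5 5 4 7 3 4 3 2 7 7 4 6 7 5 6 5 4 6 8 4 3 7 7 4 3 4 5 4 5 6 6 8 6 8 5 3
215 8 7 7 6 7 4 6 3 4 6 3 6 6 4 5 4 5 3 6 6 4 4 5 5 5 7 4 4 6 5 5 5 4 5 5 3 4 4 4 7 8 6 4 4 3 4 5 7 7 7 5 5 4 3 5
217 4 4 4 4 4 5 6 7 908 3 4 4 7 4 6 6 4 5 4 6 5 3 4 5 4 3 5 3 4 7 1 4 5 6 4 4 5 5 4 7 4 5 1 3 4 5 5 7 5 2 3 5 8 5 8
0.90100163 [ 0.36823936 -0.33777557  0.00575347]
```

View pics/top0z.png

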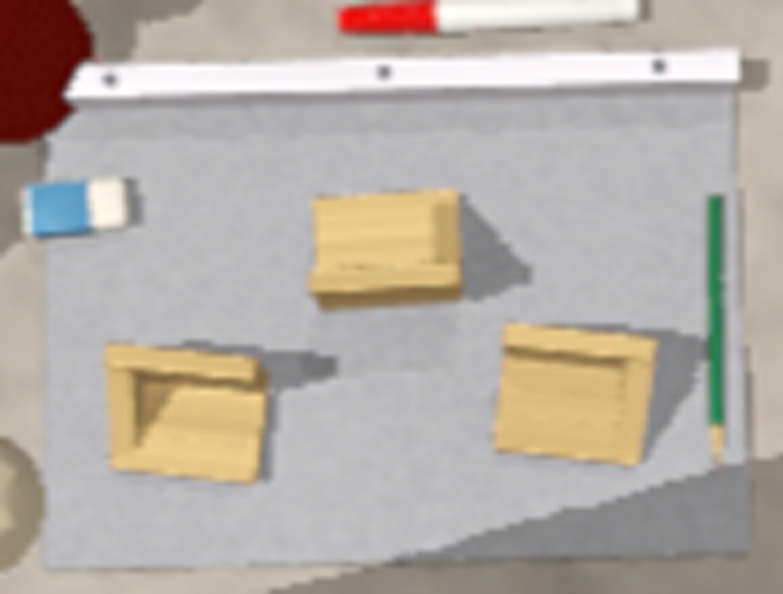

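Run:
```python
from h import *
z=np.load("pics/top0.npz"); p,d=z["p"],z["d"]; i={k:z[k] for k in "KRt"}
P=cloud(d,i)
# fence: bright white edge lower boundary per column -> ray at z=.03
hsv=cv2.cvtColor(p,cv2.COLOR_RGB2HSV)
pts=[]
g=p.astype(int).sum(2)/3
for u in range(245,355):
    col=g[130:150,u]; dd=np.diff(col); k=np.argmin(dd); a=dd[k-1:k+2]; 
    sub=k+.5+ (np.sum(np.arange(-1,2)*np.minimum(a,0))/np.sum(np.minimum(a,0)))
    pts.append(ray(i,u,130+sub,.03)[:2])
pts=np.array(pts); f=np.polyfit(pts[:,1],pts[:,0],1); r=pts[:,0]-np.polyval(f,pts[:,1]); ok=abs(r)<.003
f=np.polyfit(pts[ok,1],pts[ok,0],1); print("fence inner x at y=-.32",np.polyval(f,-.32),"slope",f[0],ok.mean(), r[ok].std())
# wood mask
m=((hsv[...,0]>14)&(hsv[...,0]<30)&(hsv[...,1]>70)).astype(np.uint8); m[:150]=0;m[218:]=0;m[:,:236]=0;m[:,348:]=0
n,lab,st,cen=cv2.connectedComponentsWithStats(m)
for k in range(1,n):
    if st[k,4]<200: continue
    Q=P[(lab==k)&(abs(P[...,2])<.07)]
    print(st[k])
    for nm,s in (("low",(Q[:,2]<.022)&(Q[:,2]>.010)),("top",Q[:,2]>.050),):
        q=Q[s][:,:2].astype(np.float32)*1000; print(nm,cv2.minAreaRect(q), np.percentile(q,[2,98],axis=0).round())
# surroundings
for nm,b in (("left",(slice(80,235),slice(140,235))),("pen",(slice(115,135),slice(280,345)))):
    Q=P[b].reshape(-1,3); Q=Q[(Q[:,2]>.02)&(Q[:,2]<.5)]; print(nm,len(Q))
    for y in np.arange(-.22,.0,.02):
        s=Q[(Q[:,1]>y)&(Q[:,1]<y+.02)]
        if len(s)>5: print(round(y,2),s.min(0).round(3),s.max(0).round(3))
Q=P[60:118,250:350].reshape(-1,3); print("back",Q[(Q[:,2]>.1)&(Q[:,2]<.4)].min(0) )
```

```text
fence inner x at y=-.32 0.5643821731345449 slope -0.032209724271413456 0.9818181818181818 0.00026788028702143935
[277 160  29  22 550]
low ((496.0279541015625, -316.15380859375), (49.57693099975586, 62.4790153503418), 3.9863030910491943) [[ 472. -344.]
 [ 520. -287.]]
top ((476.5282897949219, -318.3703308105469), (9.908403396606445, 63.6320686340332), 4.414379596710205) [[ 471. -349.]
 [ 481. -289.]]
[312 185  30  26 652]
low ((425.409912109375, -397.0651550292969), (62.805789947509766, 40.1094970703125), 84.28223419189453) [[ 406. -424.]
 [ 446. -368.]]
top ((449.6116027832031, -399.7325744628906), (63.09660720825195, 10.535313606262207), 84.95880889892578) [[ 443. -429.]
 [ 456. -370.]]
[239 189  31  25 658]
low ((415.8017272949219, -231.84365844726562), (62.6356315612793, 40.023563385009766), 84.32765197753906) [[ 395. -262.]
 [ 435. -202.]]
top ((440.3594665527344, -233.4866485595703), (64.28571319580078, 9.820612907409668), 84.52919006347656) [[ 433. -265.]
 [ 446. -204.]]
left 9698
-0.22 [ 0.634 -0.212  0.132] [ 0.645 -0.2    0.19 ]
-0.2 [ 0.522 -0.2    0.021] [ 0.646 -0.18   0.191]
-0.18 [ 0.361 -0.18   0.021] [ 0.646 -0.16   0.191]
-0.16 [ 0.343 -0.16   0.021] [ 0.646 -0.14   0.19 ]
-0.14 [ 0.343 -0.14   0.02 ] [ 0.645 -0.12   0.197]
-0.12 [ 0.356 -0.12   0.022] [ 0.646 -0.1    0.197]
-0.1 [ 0.345 -0.1    0.02 ] [ 0.645 -0.08   0.196]
-0.08 [ 0.345 -0.08   0.02 ] [ 0.645 -0.06   0.267]
-0.06 [ 0.345 -0.06   0.02 ] [ 0.645 -0.04   0.249]
-0.04 [ 0.354 -0.04   0.02 ] [ 0.646 -0.02   0.204]
-0.02 [ 0.343 -0.02   0.02 ] [ 0.645 -0.     0.174]
pen 0
back [ 0.63093119 -0.44597017  0.10002354]
```

Run:
```python
from h import *
z=np.load("pics/top0.npz"); p,d=z["p"],z["d"]; i={k:z[k] for k in "KRt"}
P=cloud(d,i).reshape(-1,3)
Q=P[(P[:,2]>.05)&(P[:,2]<.4)&(P[:,0]>.36)&(P[:,0]<.66)&(P[:,1]>-.6)&(P[:,1]<-.02)]
for x in np.arange(.36,.66,.02):
    print(round(x,2),' '.join('%3d'%(1000*max([0]+list(Q[(abs(Q[:,0]-x-.01)<.01)&(abs(Q[:,1]-y-.01)<.01)][:,2]))) for y in np.arange(-.6,-.02,.02)))
print(np.arange(-.6,-.02,.02).round(2))
o=status.get_obs(); print(o["position"],o["tool_rot"])
```

```text
0.36   0   0   0   0   0   0   0   0   0   0   0   0   0   0   0   0   0   0   0   0   0 171 123 117 185 183   0   0  71
0.38   0   0   0   0   0   0   0   0   0   0   0   0   0   0   0   0   0   0   0   0   0  70 133 116 160 157   0   0   0
0.4   0   0   0   0   0   0   0   0   0   0   0   0   0   0   0   0   0   0   0   0   0 190 168 138 161 170   0   0   0
0.42   0   0   0   0   0   0   0   0   0   0   0   0   0   0   0   0  57  57  56  56   0   0   0 151   0   0   0   0   0
0.44   0   0   0   0   0   0   0   0  56  57  57  56   0   0   0   0  54  56  56  56   0   0   0   0   0   0   0   0   0
0.46   0   0   0   0   0   0   0   0   0   0   0   0  56  57  58  58   0   0   0   0   0   0   0   0   0   0   0   0   0
0.48   0   0   0   0   0   0   0   0   0   0   0   0  57  56  56   0   0   0   0   0   0   0   0 195 196 195   0   0   0
0.5   0   0   0   0   0   0   0   0   0   0   0   0   0   0   0   0   0   0   0   0   0   0 150 196 197 195   0   0   0
0.52   0   0   0   0   0   0   0   0   0   0   0   0   0   0   0   0   0   0   0   0   0   0   0 196 196 194   0   0   0
0.54   0   0 
[... 414 characters left out ...]
 92  93  91  85  91 112 165 167 166 163  90 205 207   0
0.62 399 399 399 399 399 399 135 134 135 136 135 134 134 134 135 136 135 135 135 135 135 134 137 136 136 135 135 135 135
0.64   0   0   0 339   0 399 399 399 399 399 399 399 399 399 399 399 399 399 399 399 399 399 399 399 399 399 399 399 399
0.66   0   0   0   0   0   0   0   0   0   0   0   0   0   0   0   0   0   0   0   0   0   0   0   0   0   0   0   0   0
[-0.6  -0.58 -0.56 -0.54 -0.52 -0.5  -0.48 -0.46 -0.44 -0.42 -0.4  -0.38
 -0.36 -0.34 -0.32 -0.3  -0.28 -0.26 -0.24 -0.22 -0.2  -0.18 -0.16 -0.14
 -0.12 -0.1  -0.08 -0.06 -0.04]
[ 0.27840027 -0.55922577  0.40384725] [ 8.50164209e-01 -5.26516692e-01 -7.38314548e-04 -6.66905739e-04]
```

```bash
cat >> h.py <<'E'
from scipy.spatial.transform import Rotation as Ro
def plan(tp,yaw_deg,n,n_rot=None,tilt=0):
    """rows to bring the tool to tp with tool x at yaw (pointing down), n rows"""
    o=status.get_obs(); p0=np.array(o["position"]); R0=Ro.from_quat(o["tool_rot"])
    x=np.array([np.cos(np.radians(yaw_deg)),np.sin(np.radians(yaw_deg)),0]); zz=np.array([0,0,-1.]); y=np.cross(zz,x)
    R1=Ro.from_matrix(np.stack([x,y,zz],1)); rv=(R0.inv()*R1).as_rotvec(); nr=n_rot or n
    r=np.degrees(rv)/8/nr; R=R0; step=(np.array(tp)-p0)/n
    print("from",p0.round(4),"yaw",np.degrees(np.arctan2(*R0.as_matrix()[1::-1,0])).round(2),"rotdeg",np.degrees(rv).round(2),"F",np.round(o["ft_force"],1),"t",o["time"])
    for k in range(n):
        s=R.inv().apply(step)/.025
        rr=r if k<nr else r*0
        print([*s.round(2),*rr.round(2)])
        R=R*Ro.from_rotvec(np.radians(rr*8))
E
python3 -c "
from h import *
plan([.405,-.241,.29],-5.5,17,10)"
```

```text
from [ 0.2784 -0.5592  0.4038] yaw -63.54 rotdeg [ -0.08   0.09 -58.04] F [0.4 0.6 0.5] t 0.1
[np.float64(-0.54), np.float64(-0.6), np.float64(0.27), np.float64(-0.0), np.float64(0.0), np.float64(-0.73)]
[np.float64(-0.47), np.float64(-0.65), np.float64(0.27), np.float64(-0.0), np.float64(0.0), np.float64(-0.73)]
[np.float64(-0.41), np.float64(-0.7), np.float64(0.27), np.float64(-0.0), np.float64(0.0), np.float64(-0.73)]
[np.float64(-0.33), np.float64(-0.73), np.float64(0.27), np.float64(-0.0), np.float64(0.0), np.float64(-0.73)]
[np.float64(-0.26), np.float64(-0.76), np.float64(0.27), np.float64(-0.0), np.float64(0.0), np.float64(-0.73)]
[np.float64(-0.18), np.float64(-0.79), np.float64(0.27), np.float64(-0.0), np.float64(0.0), np.float64(-0.73)]
[np.float64(-0.1), np.float64(-0.8), np.float64(0.27), np.float64(-0.0), np.float64(0.0), np.float64(-0.73)]
[np.float64(-0.02), np.float64(-0.81), np.float64(0.27), np.float64(-0.0), np.float64(0.0), np.float64(-0.73)]
[np.float64(0.06), np.float64(-0.8), np.float64(0.27), np.float64(-0.0), np.float64(0.0), np.float64(-0.73)]
[np.float64(0
[... 159 characters left out ...]
at64(-0.0), np.float64(0.0), np.float64(-0.0)]
[np.float64(0.22), np.float64(-0.77), np.float64(0.27), np.float64(-0.0), np.float64(0.0), np.float64(-0.0)]
[np.float64(0.22), np.float64(-0.77), np.float64(0.27), np.float64(-0.0), np.float64(0.0), np.float64(-0.0)]
[np.float64(0.22), np.float64(-0.77), np.float64(0.27), np.float64(-0.0), np.float64(0.0), np.float64(-0.0)]
[np.float64(0.22), np.float64(-0.77), np.float64(0.27), np.float64(-0.0), np.float64(0.0), np.float64(-0.0)]
[np.float64(0.22), np.float64(-0.77), np.float64(0.27), np.float64(-0.0), np.float64(0.0), np.float64(-0.0)]
[np.float64(0.22), np.float64(-0.77), np.float64(0.27), np.float64(-0.0), np.float64(0.0), np.float64(-0.0)]
```

Call:
{"name": "step_arm", "arguments": {
  "steps": [
    [1,-0.54,-0.6,0.27,0,0,-0.73],
    [1,-0.47,-0.65,0.27,0,0,-0.73],
    [1,-0.41,-0.7,0.27,0,0,-0.73],
    [1,-0.33,-0.73,0.27,0,0,-0.73],
    [1,-0.26,-0.76,0.27,0,0,-0.73],
    [1,-0.18,-0.79,0.27,0,0,-0.73],
    [1,-0.1,-0.8,0.27,0,0,-0.73],
    [1,-0.02,-0.81,0.27,0,0,-0.73],
    [1,0.06,-0.8,0.27,0,0,-0.73],
    [1,0.15,-0.79,0.27,0,0,-0.73]
  ]
}}

```text
time: 1.1
position: [0.3524, -0.3711, 0.3367]
tool_rot: [0.999, -0.043, -0.0, -0.0]
ft_force: [0.3, 0.1, 0.1]
grip_width: 0.015
```

Call:
{"name": "step_arm", "arguments": {
  "steps": [
    [1,0.22,-0.77,0.27,0,0,0],
    [1,0.22,-0.77,0.27,0,0,0],
    [1,0.22,-0.77,0.27,0,0,0],
    [1,0.22,-0.77,0.27,0,0,0],
    [1,0.22,-0.77,0.27,0,0,0],
    [1,0.22,-0.77,0.27,0,0,0],
    [1,0.22,-0.77,0.27,0,0,0],
    [1,0,0,0,0,0,0],
    [1,0,0,0,0,0,0],
    [1,0,0,0,0,0,0]
  ]
}}

```text
time: 2.1
position: [0.4028, -0.2421, 0.2902]
tool_rot: [0.999, -0.045, 0.0, 0.001]
ft_force: [0.1, -0.1, 0.3]
grip_width: 0.0003
```

Run:
```python
from h import *
plan([.405,-.241,.222],-5.5,3)
for n in ("wrist","top","side"):
    p,d,i=shot(n); cv2.imwrite(f"pics/{n}1.png",p[:,:,::-1])
    if n=="wrist": np.savez("pics/w1.npz",p=p,d=d,**i)
print(status.get_obs()["grip_width"])
```

```text
from [ 0.4028 -0.2421  0.2902] yaw -5.16 rotdeg [ 0.06 -0.05  0.34] F [ 0.1 -0.1  0.3] t 2.1
[np.float64(0.03), np.float64(-0.02), np.float64(0.91), np.float64(0.0), np.float64(-0.0), np.float64(0.01)]
[np.float64(0.03), np.float64(-0.02), np.float64(0.91), np.float64(0.0), np.float64(-0.0), np.float64(0.01)]
[np.float64(0.03), np.float64(-0.02), np.float64(0.91), np.float64(0.0), np.float64(-0.0), np.float64(0.01)]
0.00037238825295880367
```

View pics/wrist1.png

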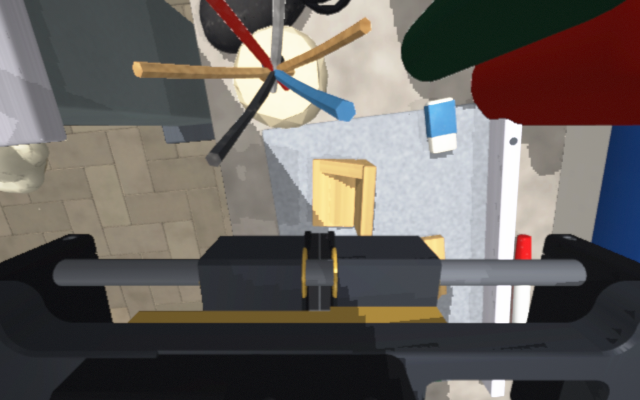

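View pics/side1.png

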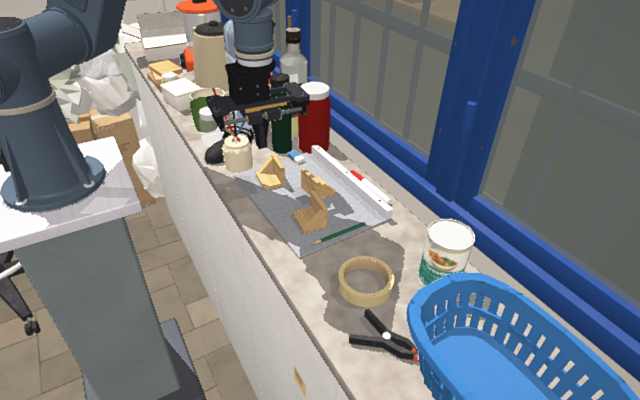

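The wrist view shows bracket A at (345,195) with its standing leg on the fence side, right of the closed fingertips at (320,240). The cup's sticks lie clear behind at (275,75). The side view shows all three brackets, at (270,175), (315,185) and (312,212). I'll lower the fingers inside A's angle and roll it toward the fence.

Call:
{"name": "step_arm", "arguments": {
  "steps": [
    [1,0.03,-0.02,0.9,0,0,0],
    [1,0.03,-0.02,0.9,0,0,0],
    [1,0.03,-0.02,0.95,0,0,0],
    [1,0,0,0,0,0,0],
    [1,0.2,0,0,0,0,0],
    [1,0.2,0,0,0,0,0],
    [1,0.2,0,0,0,0,0],
    [1,0.2,0,0,0,0,0],
    [1,0.2,0,0,0,0,0],
    [1,0.2,0,0,0,0,0]
  ]
}}

```text
time: 3.25
position: [0.4354, -0.2426, 0.2216]
tool_rot: [0.999, -0.045, 0.0, 0.0]
ft_force: [-1.5, 0.4, 0.4]
grip_width: 0.0003
```

Run:
```python
from h import *
print(status.get_obs()["ft_force"])
p,d,i=shot("side"); cv2.imwrite("pics/side2.png",cv2.resize(p[130:260,200:400,::-1],None,fx=4,fy=4))
```

```text
[-1.49757495  0.35505121  0.44776959]
```

View pics/side2.png

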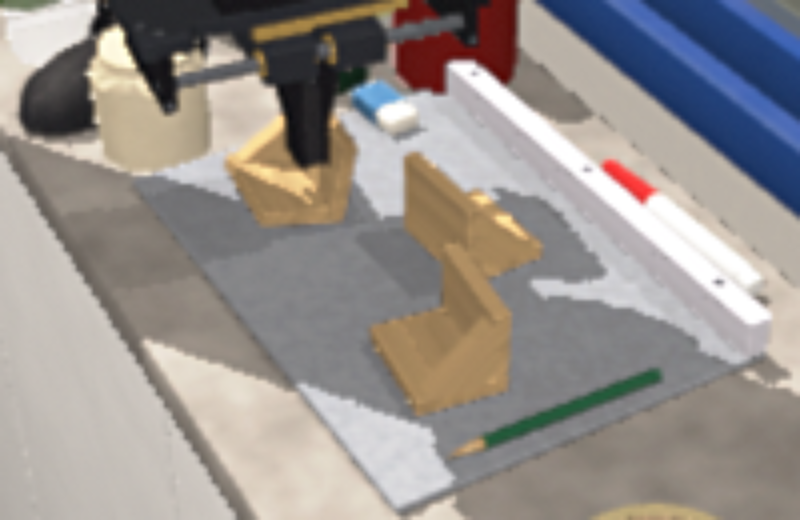

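The side view shows A (290,180) tilting over its heel, with the fingers bearing on its inner face. I'll carry on in the same direction.

Call:
{"name": "step_arm", "arguments": {
  "steps": [
    [1,0.2,0,0,0,0,0],
    [1,0.2,0,0,0,0,0],
    [1,0.2,0,0,0,0,0],
    [1,0.2,0,0,0,0,0],
    [1,0.2,0,0,0,0,0],
    [1,0.2,0,0,0,0,0],
    [1,0.2,0,0,0,0,0],
    [1,0.2,0,0,0,0,0],
    [1,0.2,0,0,0,0,0],
    [1,0,0,0,0,0,0]
  ]
}}

```text
time: 4.3
position: [0.4805, -0.2469, 0.2213]
tool_rot: [0.999, -0.045, 0.001, 0.0]
ft_force: [-0.6, 0.0, -0.4]
grip_width: 0.0005
```

Run:
```python
from h import *
print(status.get_obs()["ft_force"])
p,d,i=shot("side"); cv2.imwrite("pics/side3.png",cv2.resize(p[130:260,200:400,::-1],None,fx=4,fy=4))
```

```text
[-0.62368281  0.04826135 -0.36812173]
```

View pics/side3.png

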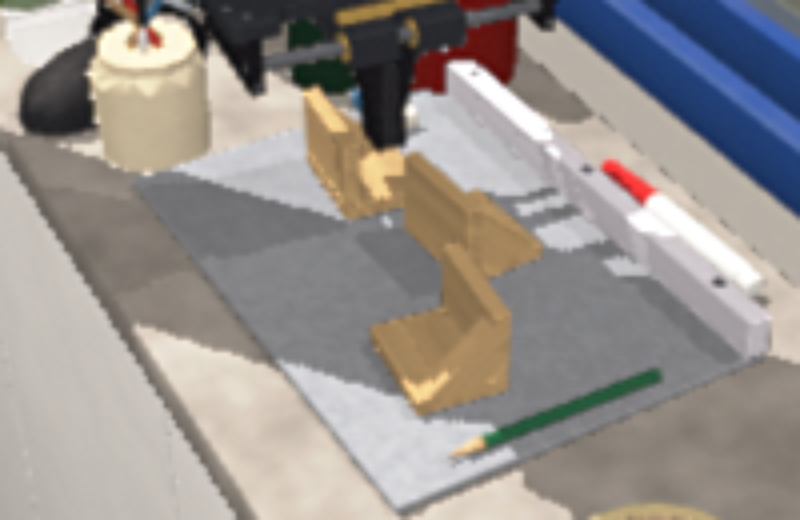

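Side view: A (355,155) now lies on its other leg, with the upright leg on the robot side and the lying leg toward the fence. Next I'll lift, turn the tool and go to B.

Call:
{"name": "step_arm", "arguments": {
  "steps": [
    [1,0,0,-1,0,0,0],
    [1,0,0,-1,0,0,0],
    [1,0,0,-1,0,0,0],
    [1,0,0.5,-0.2,0,0,1],
    [1,0,0.5,0,0,0,1],
    [1,0,0,0,0,0,1],
    [1,0,0,0,0,0,1],
    [1,0,0,0,0,0,1],
    [1,0,0,0,0,0,1],
    [1,0,0,0,0,0,1]
  ]
}}

```text
time: 5.35
position: [0.4754, -0.2712, 0.3011]
tool_rot: [0.859, -0.511, -0.0, -0.0]
ft_force: [-0.0, 0.1, 0.3]
grip_width: 0.0004
```

Run:
```python
from h import *
plan([.507,-.311,.29],-85.8,5,4)
p,d,i=shot("top"); P=cloud(d,i)
hsv=cv2.cvtColor(p,cv2.COLOR_RGB2HSV)
cv2.imwrite("pics/top4.png",cv2.resize(p[125:235,220:365,::-1],None,fx=5.4,fy=5.4,interpolation=cv2.INTER_CUBIC))
```

```text
from [ 0.4754 -0.2712  0.3011] yaw -61.48 rotdeg [ 0.03  0.05 24.32] F [-0.   0.1  0.3] t 5.35
[np.float64(0.4), np.float64(-0.07), np.float64(0.09), np.float64(0.0), np.float64(0.0), np.float64(0.76)]
[np.float64(0.39), np.float64(-0.11), np.float64(0.09), np.float64(0.0), np.float64(0.0), np.float64(0.76)]
[np.float64(0.38), np.float64(-0.15), np.float64(0.09), np.float64(0.0), np.float64(0.0), np.float64(0.76)]
[np.float64(0.36), np.float64(-0.19), np.float64(0.09), np.float64(0.0), np.float64(0.0), np.float64(0.76)]
[np.float64(0.34), np.float64(-0.23), np.float64(0.09), np.float64(0.0), np.float64(0.0), np.float64(0.0)]
```

View pics/top4.png

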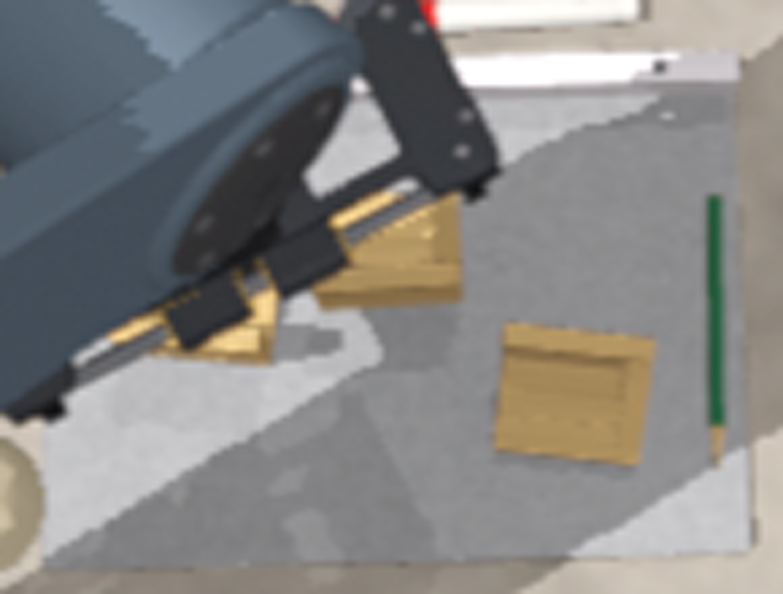

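The gripper hides most of A in the top view. B (390,255) and C (575,395) have not moved. I'll go above B's open angle and lower.

Call:
{"name": "step_arm", "arguments": {
  "steps": [
    [1,0.4,-0.07,0.09,0,0,0.76],
    [1,0.39,-0.11,0.09,0,0,0.76],
    [1,0.38,-0.15,0.09,0,0,0.76],
    [1,0.36,-0.19,0.09,0,0,0.76],
    [1,0.34,-0.23,0.09,0,0,0],
    [1,0,0,0,0,0,0],
    [1,0,0,0,0,0,0],
    [1,0,0,0.4,0,0,0],
    [1,0,0,0,0,0,0],
    [1,0,0,0,0,0,0]
  ]
}}

```text
time: 6.4
position: [0.5072, -0.3107, 0.2795]
tool_rot: [0.735, -0.678, -0.001, 0.0]
ft_force: [0.1, 0.1, -0.6]
grip_width: 0.0005
```

Run:
```python
from h import *
plan([.507,-.311,.222],-85.8,3)
p,d,i=shot("wrist"); cv2.imwrite("pics/w5.png",p[:,:,::-1])
p,d,i=shot("side"); cv2.imwrite("pics/side5.png",cv2.resize(p[130:260,200:400,::-1],None,fx=4,fy=4))
```

```text
from [ 0.5072 -0.3107  0.2795] yaw -85.42 rotdeg [0.07 0.07 0.38] F [ 0.1  0.1 -0.6] t 6.4
[np.float64(0.0), np.float64(0.0), np.float64(0.77), np.float64(0.0), np.float64(0.0), np.float64(0.02)]
[np.float64(0.0), np.float64(0.0), np.float64(0.77), np.float64(0.0), np.float64(0.0), np.float64(0.02)]
[np.float64(0.0), np.float64(0.0), np.float64(0.77), np.float64(0.0), np.float64(0.0), np.float64(0.02)]
```

View pics/w5.png

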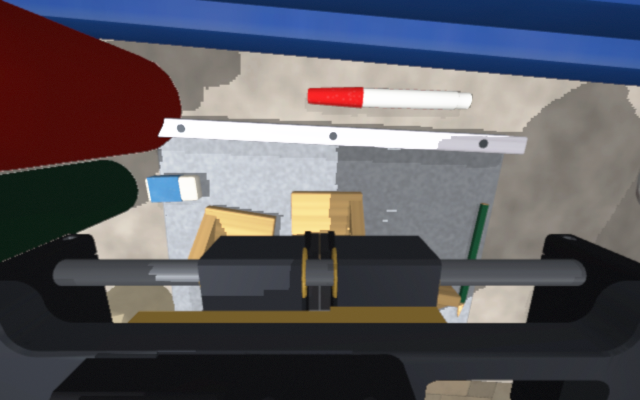

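View pics/side5.png

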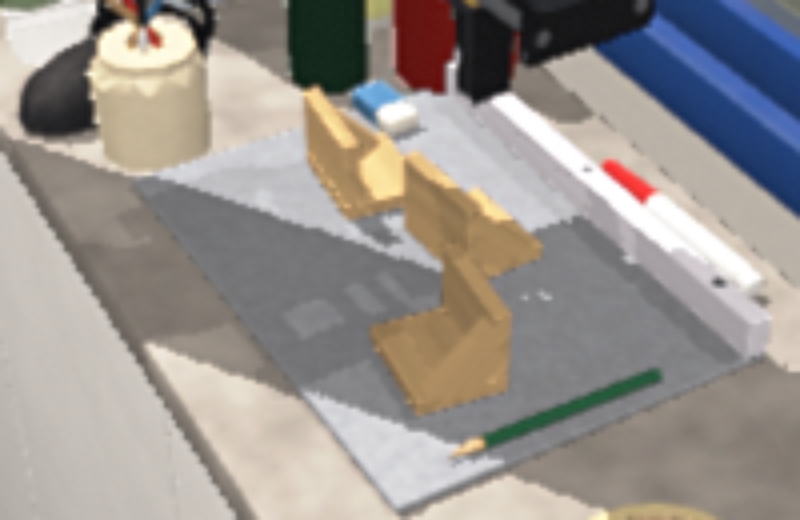

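The wrist view shows the fingers (320) centred over B's free span (292–348), clear of its web on the right. The side view confirms A is upright on its other leg. I'll lower and push toward the robot.

Call:
{"name": "step_arm", "arguments": {
  "steps": [
    [1,0,0,0.77,0,0,0],
    [1,0,0,0.77,0,0,0],
    [1,0,0,0.77,0,0,0],
    [1,0,0.1,0,0,0,0],
    [1,0,0.2,0,0,0,0],
    [1,0,0.2,0,0,0,0],
    [1,0,0.2,0,0,0,0],
    [1,0,0.2,0,0,0,0],
    [1,0,0.2,0,0,0,0],
    [1,0,0.2,0,0,0,0]
  ]
}}

```text
time: 7.5
position: [0.4747, -0.3139, 0.2226]
tool_rot: [0.735, -0.679, 0.0, 0.0]
ft_force: [-0.0, -0.8, 0.4]
grip_width: 0.0003
```

Call:
{"name": "step_arm", "arguments": {
  "steps": [
    [1,0,0.2,0,0,0,0],
    [1,0,0.2,0,0,0,0],
    [1,0,0.2,0,0,0,0],
    [1,0,0.2,0,0,0,0],
    [1,0,0.2,0,0,0,0],
    [1,0,0.2,0,0,0,0],
    [1,0,0,0,0,0,0],
    [1,0,0,0,0,0,0],
    [1,0,0,0,0,0,0],
    [1,0,0,0,0,0,0]
  ]
}}

```text
time: 8.5
position: [0.4454, -0.3162, 0.2223]
tool_rot: [0.735, -0.678, 0.0, -0.0]
ft_force: [0.1, -0.4, -0.0]
grip_width: 0.0003
```

Run:
```python
from h import *
print(status.get_obs()["ft_force"])
p,d,i=shot("side"); cv2.imwrite("pics/side6.png",cv2.resize(p[130:260,200:400,::-1],None,fx=4,fy=4))
```

```text
[ 0.07026097 -0.36207705 -0.00803991]
```

View pics/side6.png

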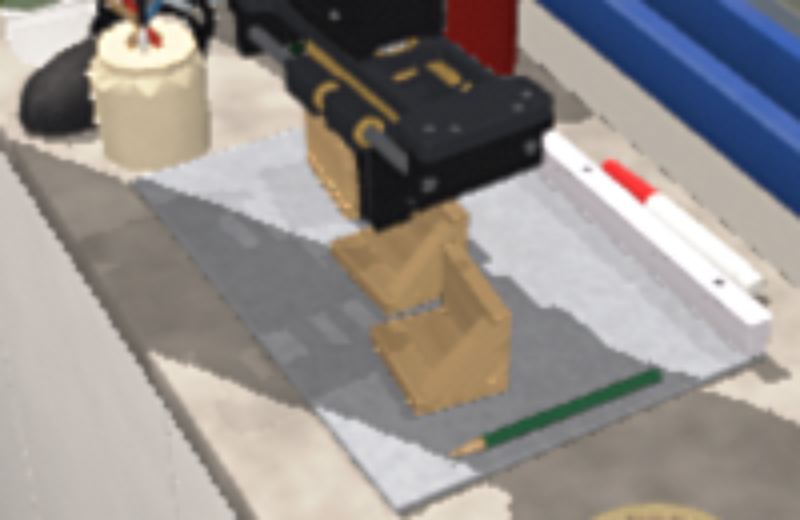

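B now lies on its other leg, with the upright leg on the fence side (side view, 400–465, 215–300). I'll lift and move behind C.

Call:
{"name": "step_arm", "arguments": {
  "steps": [
    [1,0,0,-1,0,0,0],
    [1,0,0,-1,0,0,0],
    [1,0,0,-1,0,0,0],
    [0.4,0.5,0.4,0,0,0,0.1],
    [0.4,0.5,0.4,0,0,0,0.1],
    [0.4,0.5,0.4,0,0,0,0.1],
    [0.4,0.5,0.4,0,0,0,0],
    [0.4,0.5,0.4,0,0,0,0],
    [0.4,0.5,0.4,0,0,0,0],
    [0.4,0,0,0,0,0,0]
  ]
}}

```text
time: 9.55
position: [0.3878, -0.3963, 0.2969]
tool_rot: [0.719, -0.695, 0.0, 0.0]
ft_force: [1.0, 0.4, -0.3]
grip_width: 0.0257
```

Run:
```python
from h import *
plan([.378,-.397,.192],-88.15,4)
for n in ("wrist","side","top"):
    p,d,i=shot(n); cv2.imwrite(f"pics/{n}7.png",p[:,:,::-1] if n=="wrist" else cv2.resize((p[130:260,200:400] if n=="side" else p[125:235,220:365])[:,:,::-1],None,fx=4,fy=4))
```

```text
from [ 0.3878 -0.3963  0.2969] yaw -88.03 rotdeg [ 0.   -0.04  0.12] F [ 1.   0.4 -0.3] t 9.55
[np.float64(0.0), np.float64(0.1), np.float64(1.05), np.float64(0.0), np.float64(-0.0), np.float64(0.0)]
[np.float64(0.0), np.float64(0.1), np.float64(1.05), np.float64(0.0), np.float64(-0.0), np.float64(0.0)]
[np.float64(0.0), np.float64(0.1), np.float64(1.05), np.float64(0.0), np.float64(-0.0), np.float64(0.0)]
[np.float64(0.0), np.float64(0.1), np.float64(1.05), np.float64(0.0), np.float64(-0.0), np.float64(0.0)]
```

View pics/wrist7.png

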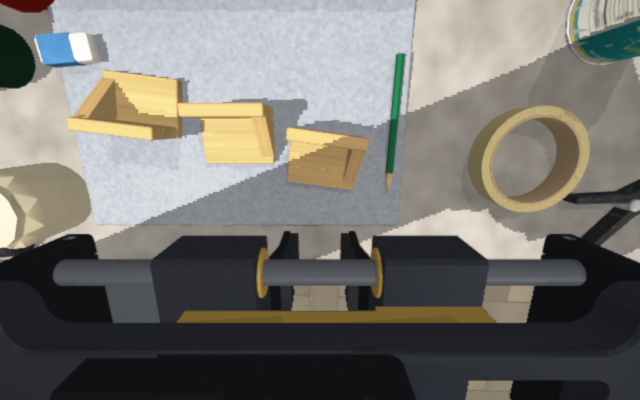

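View pics/top7.png

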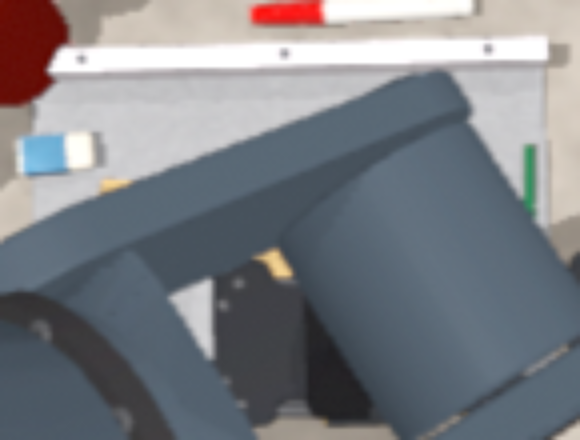

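Run:
```python
from h import *
p,d,i=shot("wrist"); P=cloud(d,i)
np.savez("pics/w7.npz",p=p,d=d,**i)
hsv=cv2.cvtColor(p,cv2.COLOR_RGB2HSV)
m=(hsv[...,0]>12)&(hsv[...,0]<30)&(hsv[...,1]>60); m[232:]=0; m[:60]=0; m[:,:65]=0; m[:,380:]=0
ok=m&(P[...,2]>.009)&(P[...,2]<.07)
for nm,s in (("low",(P[...,2]<.019)&(P[...,2]>.012)),("top",P[...,2]>.052),("all",P[...,2]>.012)):
    n,lab,st,c=cv2.connectedComponentsWithStats((ok&s).astype(np.uint8))
    for k in range(1,n):
        if st[k,4]<150: continue
        q=P[lab==k][:,:2].astype(np.float32)*1000
        r=cv2.minAreaRect(q); print(nm,st[k],np.round(r[0],1),np.round(r[1],1),round(r[2],1)); print(cv2.boxPoints(r).round().tolist())
# board & fence in wrist view
```

```text
low [ 103   71   80   68 3350] [ 475.  -237.1] [65.5 48.7] 84.5
[[448.0, -267.0], [496.0, -272.0], [502.0, -207.0], [454.0, -202.0]]
low [ 205  108   73   57 2589] [ 450.7 -321. ] [49.2 64. ] 2.2
[[425.0, -290.0], [427.0, -354.0], [477.0, -352.0], [474.0, -288.0]]
low [ 290  143   68   48 2390] [ 426.1 -398.1] [63.4 37.5] 84.1
[[404.0, -428.0], [442.0, -432.0], [448.0, -368.0], [411.0, -365.0]]
top [ 182  104   86   15 1153] [ 470.6 -320.1] [10.  63.8] 1.4
[[465.0, -288.0], [466.0, -352.0], [476.0, -352.0], [475.0, -288.0]]
top [  72  118   87   23 1111] [ 454.4 -235.8] [64.3  9.9] 85.0
[[447.0, -267.0], [457.0, -268.0], [462.0, -204.0], [452.0, -203.0]]
top [ 290  129   83   24 1073] [ 452.1 -400.9] [63.4  9.9] 84.1
[[444.0, -432.0], [454.0, -433.0], [460.0, -370.0], [450.0, -369.0]]
all [   72    71   206    94 10290] [ 461.1 -279.7] [158.1  63.5] 76.5
[[412.0, -349.0], [473.0, -364.0], [510.0, -210.0], [449.0, -195.0]]
all [ 290  129   83   62 3955] [ 432.3 -398.8] [63.6 49.9] 84.1
[[404.0, -428.0], [454.0, -433.0], [460.0, -370.0], [411.0, -365.0]]
```

The wrist view shows all three brackets. A (130,105) is right-handed with its toe to the fence, B (237,135) is right-handed, and C (327,155) is untouched. The gaps are A–B about 16 mm and B–C about 12 mm, and heights and sizes agree with those given. Now I'll slide C, keeping the fingers low.

Call:
{"name": "step_arm", "arguments": {
  "steps": [
    [0.4,0.03,0.08,0.84,0,0,0],
    [0.4,0.03,0.08,0.84,0,0,0],
    [0.4,0.03,0.08,0.84,0,0,0],
    [0.4,0.03,0.08,0.84,0,0,0],
    [0.4,0.03,0.08,0.84,0,0,0],
    [0.4,0,0,0,0,0,0],
    [0.4,0,-0.3,0,0,0,0],
    [0.4,0,-0.3,0,0,0,0],
    [0.4,0,-0.3,0,0,0,0],
    [0.4,0,-0.3,0,0,0,0]
  ]
}}

```text
time: 10.75
position: [0.4104, -0.3972, 0.1932]
tool_rot: [0.72, -0.694, 0.001, 0.0]
ft_force: [-1.1, -0.7, 0.4]
grip_width: 0.026
```

Run:
```python
from h import *
plan([.500,-.397,.192],-88.15,1)
p,d,i=shot("side"); cv2.imwrite("pics/side8.png",cv2.resize(p[130:260,200:400,::-1],None,fx=4,fy=4))
```

```text
from [ 0.4104 -0.3972  0.1932] yaw -87.82 rotdeg [-0.05 -0.09  0.33] F [-1.1 -0.7  0.4] t 10.75
[np.float64(0.13), np.float64(-3.58), np.float64(0.05), np.float64(-0.01), np.float64(-0.01), np.float64(0.04)]
```

View pics/side8.png

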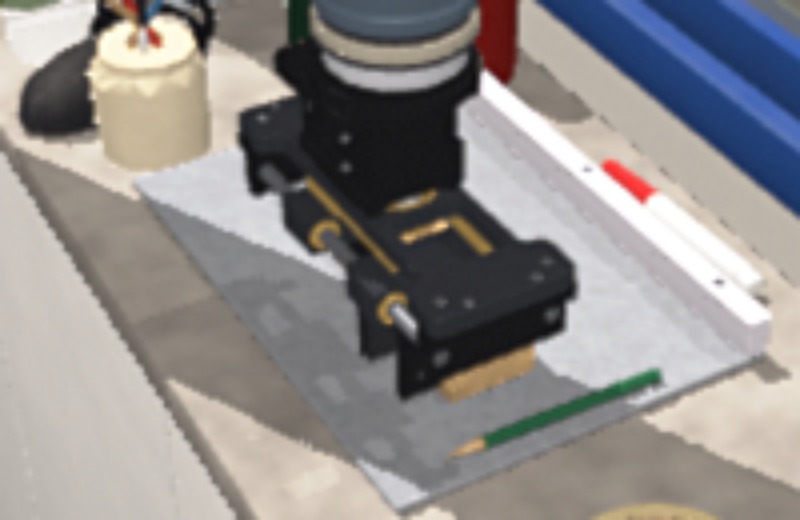

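C is sliding flat in front of the fingers (490,370). I'll keep pushing.

Call:
{"name": "step_arm", "arguments": {
  "steps": [
    [0.4,0,-0.3,0,0,0,0.04],
    [0.4,0,-0.3,0,0,0,0],
    [0.4,0,-0.3,0,0,0,0],
    [0.4,0,-0.3,0,0,0,0],
    [0.4,0,-0.3,0,0,0,0],
    [0.4,0,-0.3,0,0,0,0],
    [0.4,0,-0.3,0,0,0,0],
    [0.4,0,-0.3,0,0,0,0],
    [0.4,0,-0.3,0,0,0,0],
    [0.4,0,-0.3,0,0,0,0]
  ]
}}

```text
time: 11.8
position: [0.4849, -0.3946, 0.1922]
tool_rot: [0.718, -0.696, -0.0, -0.0]
ft_force: [-1.1, -0.2, 0.8]
grip_width: 0.0262
```

Call:
{"name": "step_arm", "arguments": {
  "steps": [
    [0.4,0,-0.08,0,0,0,0],
    [0.4,0,-0.08,0,0,0,0],
    [0.4,0,-0.08,0,0,0,0],
    [0.4,0,-0.08,0,0,0,0],
    [0.4,0,-0.08,0,0,0,0],
    [0.4,0,-0.08,0,0,0,0],
    [0.4,0,-0.08,0,0,0,0],
    [0.4,0,-0.08,0,0,0,0],
    [0.4,0,-0.08,0,0,0,0],
    [0.4,0,0,0,0,0,0]
  ]
}}

```text
time: 12.8
position: [0.5026, -0.3941, 0.1922]
tool_rot: [0.718, -0.696, 0.0, -0.0]
ft_force: [-0.0, -0.3, -0.7]
grip_width: 0.0259
```

Run:
```python
from h import *
print(status.get_obs()["ft_force"])
p,d,i=shot("wrist"); cv2.imwrite("pics/w9.png",p[:,:,::-1])
```

```text
[-0.04152096 -0.25488341 -0.72284637]
```

View pics/w9.png

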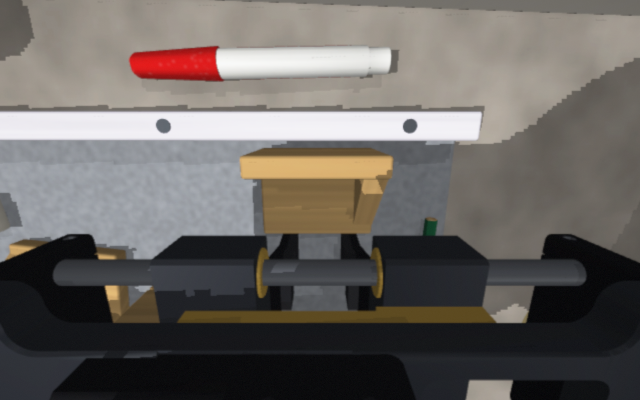

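C (315,165) is nearly parallel to the fence and a few mm short. I'll push on gently.

Call:
{"name": "step_arm", "arguments": {
  "steps": [
    [0.4,0,-0.06,0,0,0,0],
    [0.4,0,-0.06,0,0,0,0],
    [0.4,0,-0.06,0,0,0,0],
    [0.4,0,-0.06,0,0,0,0],
    [0.4,0,-0.04,0,0,0,0],
    [0.4,0,-0.04,0,0,0,0],
    [0.4,0,0,0,0,0,0],
    [0.4,0,0,0,0,0,0],
    [0.4,0,0,0,0,0,0],
    [0.4,0,0,0,0,0,0]
  ]
}}

```text
time: 13.85
position: [0.5087, -0.3941, 0.1922]
tool_rot: [0.718, -0.696, -0.002, 0.001]
ft_force: [-7.7, -1.8, 3.1]
grip_width: 0.0258
```

```bash
cat >> h.py <<'E'
def fencegap():
    p,d,i=shot("wrist"); P=cloud(d,i); hsv=cv2.cvtColor(p,cv2.COLOR_RGB2HSV)
    P=P.copy(); P[232:]=9
    inb=(P[...,0]>.35)&(P[...,0]<.62)&(P[...,1]>-.5)&(P[...,1]<-.15)
    w=(hsv[...,1]<40)&(abs(P[...,2]-.03)<.006)&inb
    pts=[]
    n,lab,st,c=cv2.connectedComponentsWithStats(w.astype(np.uint8)); w=lab==1+np.argmax(st[1:,4])
    for u in range(640):
        v=np.where(w[:,u])[0]
        if len(v)>8: pts.append(ray(i,u,v.max()+.5,.03)[:2])
    pts=np.array(pts); f=np.polyfit(pts[:,1],pts[:,0],1)
    for _ in range(4):
        r=pts[:,0]-np.polyval(f,pts[:,1]); k=abs(r)<.0015; f=np.polyfit(pts[k,1],pts[k,0],1)
    print("fence x(y=-.32)",np.polyval(f,-.32).round(4),"deg",np.degrees(np.arctan(-f[0])).round(2),k.mean())
    m=(hsv[...,0]>12)&(hsv[...,0]<30)&(hsv[...,1]>60)&inb
    for nm,s,z in (("low",(P[...,2]<.019)&(P[...,2]>.012),.016),("top",(P[...,2]>.050)&(P[...,2]<.065),.056)):
        n,lab,st,c=cv2.connectedComponentsWithStats((m&s).astype(np.uint8))
        for k in range(1,n):
            if st[k,4]<300: continue
            cs=cv2.findContours((lab==k).astype(np.uint8),cv2.RETR_EXTERNAL,cv2.CHAIN_APPROX_NONE)[0][0][:,0]
            q=np.array([ray(i,a,b,z)[:2] for a,b in cs],np.float32)
            r=cv2.minAreaRect(q*1000); B=cv2.boxPoints(r)/1000; g=(np.polyval(f,B[:,1])-B[:,0])*np.cos(np.arctan(f[0]))*1000
            # far edge fit: upper contour per column
            fe=np.array([ray(i,a,cs[cs[:,0]==a][:,1].min()-.5,z)[:2] for a in np.unique(cs[:,0])]); e=fe[len(fe)//8:-len(fe)//8]
            ff=np.polyfit(e[:,1],e[:,0],1); gg=(np.polyval(f,e[:,1].mean())-e[:,0].mean())*1000
            print(nm,"ctr",np.round(r[0],1),"size",np.round(r[1],1),"corner gaps mm",g.round(1),"| far edge deg",np.degrees(np.arctan(-ff[0])).round(2),"gap",gg.round(1))
    return p
E
python3 - <<'E'
from h import *
print(status.get_obs()["ft_force"])
p=fencegap(); cv2.imwrite("pics/w10.png",p[:,:,::-1])
E
```

```text
[-7.72125015 -1.84746774  3.12771137]
fence x(y=-.32) 0.5674 deg 1.77 0.9937629937629938
low ctr [ 537.2 -392.6] size [29.6 63.2] corner gaps mm [47.3 47.2 17.6 17.7] | far edge deg -4.15 gap 18.2
top ctr [ 564.9 -391.3] size [ 9.8 61.9] corner gaps mm [ 9.6  9.5 -0.3 -0.1] | far edge deg 1.85 gap -0.3
```

View pics/w10.png

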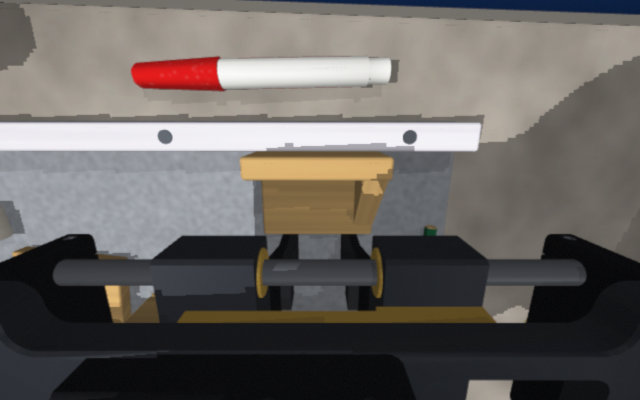

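C is flush. The push force rose to 7.7 N, the gap is about 0 mm, and its face is at 1.85° against the fence's 1.77°. I'll back off and go behind B.

Call:
{"name": "step_arm", "arguments": {
  "steps": [
    [0.4,0,0.4,0,0,0,0],
    [0.4,0,0.2,-1,0,0,0],
    [0.4,0,0.2,-1,0,0,0],
    [0.4,0,0.4,-1,0,0,0],
    [0.4,-0.7,0.6,-0.2,0,0,0],
    [0.4,-0.7,0.6,0,0,0,0],
    [0.4,-0.7,0.6,0,0,0,0],
    [0.4,-0.7,0.6,0,0,0,0],
    [0.4,0,0.6,0,0,0,0],
    [0.4,0,0.1,0,0,0,0]
  ]
}}

```text
time: 14.9
position: [0.3994, -0.3273, 0.2724]
tool_rot: [0.718, -0.696, -0.0, -0.0]
ft_force: [0.2, -1.2, 0.8]
grip_width: 0.0261
```

Run:
```python
from h import *
plan([.400,-.323,.192],-88.2,4)
p=fencegap(); cv2.imwrite("pics/w11.png",p[:,:,::-1])
```

```text
from [ 0.3994 -0.3273  0.2724] yaw -88.23 rotdeg [ 0.    0.01 -0.03] F [ 0.2 -1.2  0.8] t 14.9
[np.float64(-0.04), np.float64(-0.01), np.float64(0.8), np.float64(0.0), np.float64(0.0), np.float64(-0.0)]
[np.float64(-0.04), np.float64(-0.01), np.float64(0.8), np.float64(0.0), np.float64(0.0), np.float64(-0.0)]
[np.float64(-0.04), np.float64(-0.01), np.float64(0.8), np.float64(0.0), np.float64(0.0), np.float64(-0.0)]
[np.float64(-0.04), np.float64(-0.01), np.float64(0.8), np.float64(0.0), np.float64(0.0), np.float64(-0.0)]Traceback (most recent call last):
  File "<stdin>", line 3, in <module>
  File "h.py", line 36, in fencegap
    pts=np.array(pts); f=np.polyfit(pts[:,1],pts[:,0],1)
                                    ~~~^^^^^
IndexError: too many indices for array: array is 1-dimensional, but 2 were indexed
```

Call:
{"name": "step_arm", "arguments": {
  "steps": [
    [0.4,-0.04,0,0.8,0,0,0],
    [0.4,-0.04,0,0.8,0,0,0],
    [0.4,-0.04,0,0.8,0,0,0],
    [0.4,-0.04,0,0.8,0,0,0],
    [0.4,0,0,0,0,0,0],
    [0.4,0,-0.2,0,0,0,0],
    [0.4,0,-0.3,0,0,0,0],
    [0.4,0,-0.3,0,0,0,0],
    [0.4,0,-0.3,0,0,0,0],
    [0.4,0,-0.3,0,0,0,0]
  ]
}}

```text
time: 15.95
position: [0.4363, -0.3222, 0.1929]
tool_rot: [0.718, -0.696, 0.001, 0.0]
ft_force: [-1.3, -0.1, 0.3]
grip_width: 0.0263
```

Run:
```python
from h import *
print(status.get_obs()["ft_force"])
p,d,i=shot("wrist"); cv2.imwrite("pics/w12.png",p[:,:,::-1])
```

```text
[-1.33639037 -0.07897143  0.26459747]
```

View pics/w12.png

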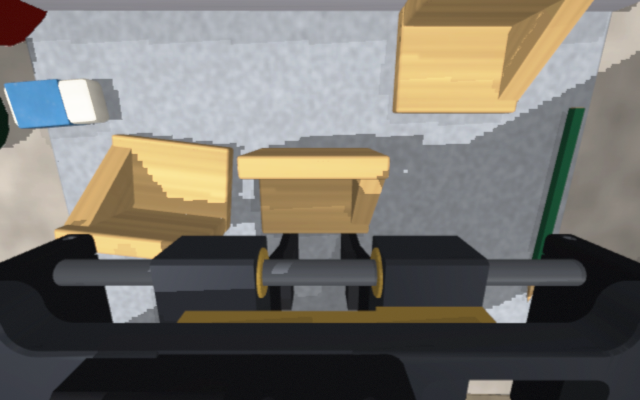

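B (313,165) slides squarely, with clear gaps to A (230) and C (395).

Call:
{"name": "step_arm", "arguments": {
  "steps": [
    [0.4,0,-0.3,0,0,0,0],
    [0.4,0,-0.3,0,0,0,0],
    [0.4,0,-0.3,0,0,0,0],
    [0.4,0,-0.3,0,0,0,0],
    [0.4,0,-0.3,0,0,0,0],
    [0.4,0,-0.3,0,0,0,0],
    [0.4,0,-0.3,0,0,0,0],
    [0.4,0,-0.2,0,0,0,0],
    [0.4,0,-0.1,0,0,0,0],
    [0.4,0,-0.08,0,0,0,0]
  ]
}}

```text
time: 17.0
position: [0.4975, -0.3201, 0.1922]
tool_rot: [0.718, -0.696, -0.0, 0.0]
ft_force: [-1.4, 0.2, 0.5]
grip_width: 0.0262
```

Call:
{"name": "step_arm", "arguments": {
  "steps": [
    [0.4,0,-0.06,0,0,0,0],
    [0.4,0,-0.06,0,0,0,0],
    [0.4,0,-0.04,0,0,0,0],
    [0.4,0,-0.04,0,0,0,0],
    [0.4,0,-0.04,0,0,0,0],
    [0.4,0,0,0,0,0,0],
    [0.4,0,0,0,0,0,0],
    [0.4,0,0,0,0,0,0],
    [0.4,0,0,0,0,0,0],
    [0.4,0,0,0,0,0,0]
  ]
}}

```text
time: 18.0
position: [0.5034, -0.3201, 0.1923]
tool_rot: [0.718, -0.696, 0.0, -0.0]
ft_force: [-0.7, -0.4, -0.4]
grip_width: 0.0263
```

Run:
```python
from h import *
print(status.get_obs()["ft_force"])
p=fencegap(); cv2.imwrite("pics/w13.png",p[:,:,::-1])
```

```text
[-0.69025188 -0.37255582 -0.41462825]
fence x(y=-.32) 0.5673 deg 1.84 0.9915824915824916
low ctr [ 544.5 -392.3] size [47.5 67.3] corner gaps mm [48.7 49.1  1.5  1.2] | far edge deg -0.85 gap 15.7
low ctr [ 533.2 -317.3] size [30.7 63. ] corner gaps mm [49.3 49.3 18.6 18.6] | far edge deg -4.45 gap 19.2
top ctr [ 564.8 -388.6] size [ 9.3 63.5] corner gaps mm [9.3 9.3 0.1 0.1] | far edge deg 1.84 gap -0.1
top ctr [ 560.9 -316.1] size [ 9.3 61.9] corner gaps mm [11.  11.   1.7  1.7] | far edge deg 1.84 gap 1.5
```

View pics/w13.png

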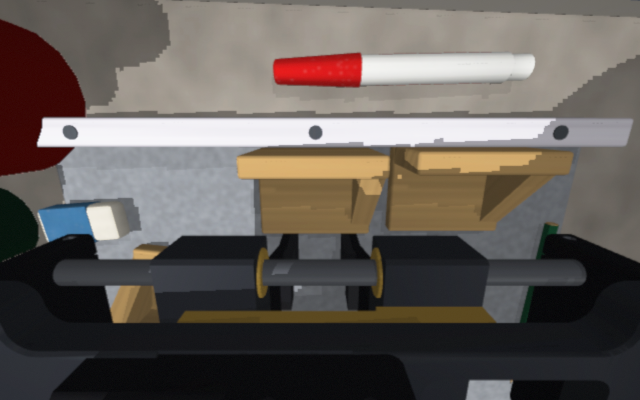

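B is parallel (1.84°), 1.6 mm short of the fence. C measures 0.1 mm. A little more push on B.

Call:
{"name": "step_arm", "arguments": {
  "steps": [
    [0.4,0,-0.04,0,0,0,0],
    [0.4,0,-0.04,0,0,0,0],
    [0.4,0,-0.03,0,0,0,0],
    [0.4,0,0,0,0,0,0],
    [0.4,0,0,0,0,0,0],
    [0.4,0,0,0,0,0,0],
    [0.4,0,0,0,0,0,0],
    [0.4,0,0,0,0,0,0],
    [0.4,0,0,0,0,0,0],
    [0.4,0,0,0,0,0,0]
  ]
}}

```text
time: 19.05
position: [0.5057, -0.3199, 0.1922]
tool_rot: [0.718, -0.696, -0.001, 0.0]
ft_force: [-5.6, -1.4, 3.3]
grip_width: 0.0258
```

Run:
```python
from h import *
print(status.get_obs()["ft_force"])
p=fencegap()
```

```text
[-5.57302783 -1.39430326  3.2590346 ]
fence x(y=-.32) 0.5674 deg 1.82 0.9915540540540541
low ctr [ 545.4 -391.8] size [46.  66.1] corner gaps mm [47.3 47.3  1.3  1.4] | far edge deg -1.11 gap 16.4
low ctr [ 535.  -317.3] size [30.1 63.4] corner gaps mm [47.4 47.4 17.2 17.3] | far edge deg -4.27 gap 17.8
top ctr [ 562.7 -316. ] size [ 9.7 62. ] corner gaps mm [ 9.4  9.4 -0.4 -0.3] | far edge deg 1.86 gap -0.1
top ctr [ 564.9 -388.7] size [ 9.3 63.4] corner gaps mm [9.4 9.3 0.  0. ] | far edge deg 1.85 gap -0.2
```

B is flush: 5.6 N, gap about −0.1 mm, same angle as the fence. Before going to A I'll check how close the cup's sticks and the bottles come to the open gripper's left end.

Run:
```python
from h import *
z=np.load("pics/top0.npz"); p,d=z["p"],z["d"]; i={k:z[k] for k in "KRt"}
P=cloud(d,i).reshape(-1,3)
for zl in (.06,.10,.14):
  for x in np.arange(.32,.62,.02):
    q=P[(abs(P[:,0]-x-.01)<.01)&(P[:,2]>zl)&(P[:,2]<.35)&(P[:,1]>-.26)&(P[:,1]<-.1)]
    if len(q)>2: print(zl,round(x,2),np.sort(q[:,1])[:4].round(3),q[:,2].max().round(3))
```

```text
0.06 0.32 [-0.143 -0.143 -0.141 -0.14 ] 0.149
0.06 0.34 [-0.155 -0.151 -0.15  -0.149] 0.19
0.06 0.36 [-0.179 -0.179 -0.178 -0.177] 0.185
0.06 0.38 [-0.165 -0.165 -0.163 -0.163] 0.16
0.06 0.4 [-0.169 -0.169 -0.168 -0.168] 0.191
0.06 0.42 [-0.138 -0.137 -0.137 -0.137] 0.152
0.06 0.48 [-0.14  -0.14  -0.139 -0.139] 0.196
0.06 0.5 [-0.141 -0.141 -0.141 -0.141] 0.197
0.06 0.52 [-0.137 -0.137 -0.137 -0.137] 0.196
0.06 0.54 [-0.178 -0.177 -0.177 -0.177] 0.167
0.06 0.56 [-0.184 -0.184 -0.184 -0.184] 0.167
0.06 0.58 [-0.185 -0.185 -0.184 -0.184] 0.167
0.06 0.6 [-0.259 -0.253 -0.251 -0.248] 0.167
0.1 0.32 [-0.143 -0.143 -0.141 -0.14 ] 0.149
0.1 0.34 [-0.144 -0.144 -0.144 -0.143] 0.19
0.1 0.36 [-0.179 -0.179 -0.178 -0.177] 0.185
0.1 0.38 [-0.154 -0.154 -0.152 -0.152] 0.16
0.1 0.4 [-0.169 -0.169 -0.168 -0.168] 0.191
0.1 0.42 [-0.138 -0.137 -0.137 -0.137] 0.152
0.1 0.48 [-0.14  -0.139 -0.139 -0.138] 0.196
0.1 0.5 [-0.141 -0.14  -0.14  -0.14 ] 0.197
0.1 0.52 [-0.137 -0.137 -0.137 -0.137] 0.196
0.1 0.54 [-0.177 -0.176 -0.175 -0.175] 0.167
0.1 0.56 [-0.184 -0.184 -0.184 -0.184] 0.167
0.1 0.58 [-0.184 -0.184 -0.184 -0.184] 0.167
0.1 0.6 [-0.18  -0.18  -0.18  -0.179] 0.167
0.14 0.32 [-0.143 -0.143 -0.141 -0.14 ] 0.149
0.14 0.34 [-0.144 -0.144 -0.143 -0.143] 0.19
0.14 0.36 [-0.179 -0.179 -0.178 -0.177] 0.185
0.14 0.38 [-0.108 -0.107 -0.107 -0.105] 0.16
0.14 0.4 [-0.169 -0.169 -0.168 -0.168] 0.191
0.14 0.42 [-0.138 -0.137 -0.137 -0.137] 0.152
0.14 0.48 [-0.139 -0.138 -0.138 -0.137] 0.196
0.14 0.5 [-0.14 -0.14 -0.14 -0.14] 0.197
0.14 0.52 [-0.137 -0.137 -0.134 -0.134] 0.196
0.14 0.54 [-0.17  -0.169 -0.169 -0.169] 0.167
0.14 0.56 [-0.18  -0.18  -0.179 -0.179] 0.167
0.14 0.58 [-0.18  -0.18  -0.179 -0.179] 0.167
0.14 0.6 [-0.174 -0.173 -0.172 -0.17 ] 0.167
```

Run:
```python
from h import *
z=np.load("pics/top0.npz"); p,d=z["p"],z["d"]; i={k:z[k] for k in "KRt"}
P=cloud(d,i)
for sl,nm in ((np.s_[157:170,222:248],"eraser"),):
    Q=P[sl].reshape(-1,3); Q=Q[(Q[:,2]>.011)&(Q[:,2]<.03)]; r=cv2.minAreaRect((Q[:,:2]*1000).astype(np.float32)); print(nm,r,cv2.boxPoints(r).round(1).tolist(),len(Q))
w=np.load("pics/w7.npz"); p,d=w["p"],w["d"]; i={k:w[k] for k in "KRt"}; P=cloud(d,i)
s=np.s_[28:68,30:110]; Q=P[s].reshape(-1,3); Q=Q[(Q[:,2]>.013)&(Q[:,2]<.03)]; r=cv2.minAreaRect((Q[:,:2]*1000).astype(np.float32)); print("wrist",r,cv2.boxPoints(r).round(1).tolist())
```

```text
eraser ((514.16552734375, -179.30859375), (22.860702514648438, 43.7988166809082), 6.323239326477051) [[500.3999938964844, -158.8000030517578], [505.20001220703125, -202.3000030517578], [527.9000244140625, -199.8000030517578], [523.0999755859375, -156.3000030517578]] 181
wrist ((516.6591186523438, -180.31961059570312), (22.969480514526367, 46.41810607910156), 7.344518661499023) [[502.29998779296875, -158.8000030517578], [508.20001220703125, -204.8000030517578], [531.0, -201.89999389648438], [525.0999755859375, -155.8000030517578]]
```

The eraser's near end is at y ≈ −0.204, and A's end face sits at −0.203 to −0.207, so sliding A straight would touch it. B's near end is at −0.285. I'll first nudge A about 9 mm toward −y with one open finger, low on its web end, and then slide it.

Call:
{"name": "step_arm", "arguments": {
  "steps": [
    [0.4,0,0.5,0,0,0,0],
    [0.4,0,0.4,-1,0,0,0],
    [0.4,0,0.4,-1,0,0,0],
    [-1,0,0.2,-1,0,0,0],
    [-1,0,0,-1,0,0,0],
    [-1,-1,0,-0.7,0,0,0],
    [-1,-1,0,0,0,0,0],
    [-1,-1,0,0,0,0,0],
    [-1,0,0,0,0,0,0],
    [-1,0,0,0,0,0,0]
  ]
}}

```text
time: 20.1
position: [0.4666, -0.2461, 0.31]
tool_rot: [0.719, -0.695, 0.001, -0.0]
ft_force: [-0.2, -0.1, 0.3]
grip_width: 0.0741
```

Run:
```python
from h import *
plan([.470,-.244,.31],-88.2,1)
print(status.get_obs()["grip_width"])
p,d,i=shot("wrist"); cv2.imwrite("pics/w14.png",p[:,:,::-1]); P=cloud(d,i)
np.savez("pics/w14.npz",p=p,d=d,**i)
hsv=cv2.cvtColor(p,cv2.COLOR_RGB2HSV)
inb=(P[...,0]>.36)&(P[...,0]<.58)&(P[...,1]>-.282)&(P[...,1]<-.19); inb[232:]=0
m=(hsv[...,0]>12)&(hsv[...,0]<30)&(hsv[...,1]>60)&inb&(P[...,2]>.012)&(P[...,2]<.065)
q=P[m][:,:2].astype(np.float32)*1000; r=cv2.minAreaRect(q); print(r,cv2.boxPoints(r).round(1).tolist())
e=(P[...,2]>.014)&(P[...,2]<.024)&(P[...,0]>.49)&(P[...,0]<.54)&(P[...,1]>-.215)&(P[...,1]<-.15)&~m; e[232:]=0
if e.sum()>50: q=P[e][:,:2].astype(np.float32)*1000; r=cv2.minAreaRect(q); print("eraser",cv2.boxPoints(r).round(1).tolist())
for x in np.arange(.36,.6,.02):
    q=P[(abs(P[...,0]-x-.01)<.01)&(P[...,2]>.06)&(P[...,2]<.25)&(P[...,1]>-.2)&(np.arange(400)[:,None]<232)]
    if len(q)>5: print(round(x,2),np.sort(q[:,1])[:3].round(3),q[:,2].max().round(3))
```

```text
from [ 0.4666 -0.2461  0.31  ] yaw -88.13 rotdeg [-0.11 -0.07  0.07] F [-0.2 -0.1  0.3] t 20.1
[np.float64(-0.08), np.float64(-0.14), np.float64(-0.0), np.float64(-0.01), np.float64(-0.01), np.float64(0.01)]
0.07410926610058019
((474.5550842285156, -237.03538513183594), (63.949798583984375, 49.85666275024414), 85.29334259033203) [[447.1000061035156, -266.8999938964844], [496.79998779296875, -270.8999938964844], [502.0, -207.1999969482422], [452.29998779296875, -203.10000610351562]]
eraser [[503.0, -159.1999969482422], [508.0, -203.0], [530.5, -200.39999389648438], [525.5, -156.60000610351562]]
0.48 [-0.14  -0.139 -0.139] 0.193
0.5 [-0.142 -0.142 -0.142] 0.194
0.52 [-0.141 -0.14  -0.14 ] 0.193
0.54 [-0.176 -0.176 -0.176] 0.165
0.56 [-0.185 -0.185 -0.185] 0.165
0.58 [-0.186 -0.186 -0.186] 0.165
```

View pics/w14.png

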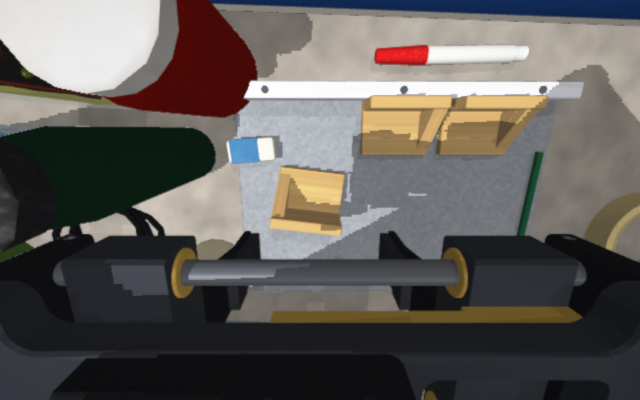

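The wrist view shows A (310,200), the eraser (250,150), and B and C at the fence (400,130 and 490,130). The refined numbers agree with the earlier ones. I'll lower with the left finger just beyond A's web end.

Call:
{"name": "step_arm", "arguments": {
  "steps": [
    [-1,-0.07,-0.06,0,0,0,0],
    [-1,0,0,0,0,0,0],
    [-1,0,0,0,0,0,0],
    [-1,0,0,0,0,0,0],
    [-1,0,0,0.6,0,0,0],
    [-1,0,0,0.6,0,0,0],
    [-1,0,0,0.4,0,0,0],
    [-1,0,0,0,0,0,0],
    [-1,0,0,0,0,0,0],
    [-1,0,0,0,0,0,0]
  ]
}}

```text
time: 21.15
position: [0.468, -0.2446, 0.2703]
tool_rot: [0.718, -0.696, 0.001, -0.0]
ft_force: [0.7, -0.1, -0.0]
grip_width: 0.0872
```

Run:
```python
from h import *
plan([.468,-.244,.196],-88.2,3); print(status.get_obs()["grip_width"])
p,d,i=shot("wrist"); cv2.imwrite("pics/w15.png",p[:,:,::-1])
```

```text
from [ 0.468  -0.2446  0.2703] yaw -88.18 rotdeg [-0.05 -0.05  0.02] F [ 0.7 -0.1 -0. ] t 21.15
[np.float64(-0.01), np.float64(0.0), np.float64(0.99), np.float64(-0.0), np.float64(-0.0), np.float64(0.0)]
[np.float64(-0.01), np.float64(0.0), np.float64(0.99), np.float64(-0.0), np.float64(-0.0), np.float64(0.0)]
[np.float64(-0.01), np.float64(-0.0), np.float64(0.99), np.float64(-0.0), np.float64(-0.0), np.float64(0.0)]
0.08715774098804309
```

View pics/w15.png

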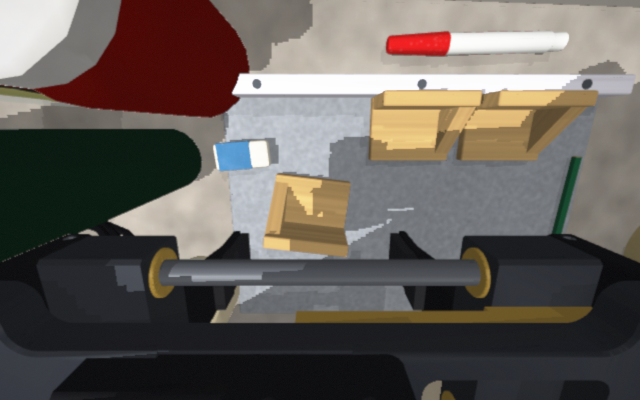

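The fingertips straddle A: left tip's inner edge at about 245, A's near corner at 264. I'll descend slowly.

Call:
{"name": "step_arm", "arguments": {
  "steps": [
    [-1,0,0,0.5,0,0,0],
    [-1,0,0,0.5,0,0,0],
    [-1,0,0,0.5,0,0,0],
    [-1,0,0,0.5,0,0,0],
    [-1,0,0,0.5,0,0,0],
    [-1,0,0,0.5,0,0,0],
    [-1,0,0,0,0,0,0],
    [-1,0.06,0,0,0,0,0],
    [-1,0.06,0,0,0,0,0],
    [-1,0,0,0,0,0,0]
  ]
}}

```text
time: 22.2
position: [0.468, -0.2477, 0.1953]
tool_rot: [0.718, -0.696, 0.001, -0.0]
ft_force: [-0.0, 0.1, 0.0]
grip_width: 0.087
```

Call:
{"name": "step_arm", "arguments": {
  "steps": [
    [-1,0.08,0,0,0,0,0],
    [-1,0.08,0,0,0,0,0],
    [-1,0.08,0,0,0,0,0],
    [-1,0.08,0,0,0,0,0],
    [-1,0,0,0,0,0,0],
    [-1,0,0,0,0,0,0],
    [-1,0,0,0,0,0,0],
    [-1,0,0,0,0,0,0],
    [-1,0,0,0,0,0,0],
    [-1,0,0,0,0,0,0]
  ]
}}

```text
time: 23.2
position: [0.4681, -0.2554, 0.1947]
tool_rot: [0.718, -0.696, 0.0, -0.0]
ft_force: [0.2, -0.1, -0.6]
grip_width: 0.0869
```

```bash
cat >> h.py <<'E'
def bracketA(ymin=-.284,ymax=-.19):
    p,d,i=shot("wrist"); P=cloud(d,i)
    hsv=cv2.cvtColor(p,cv2.COLOR_RGB2HSV)
    inb=(P[...,0]>.36)&(P[...,0]<.58)&(P[...,1]>ymin)&(P[...,1]<ymax); inb[232:]=0
    m=(hsv[...,0]>12)&(hsv[...,0]<30)&(hsv[...,1]>60)&inb&(P[...,2]>.012)&(P[...,2]<.065)
    q=P[m][:,:2].astype(np.float32)*1000; r=cv2.minAreaRect(q); print("A",np.round(r[0],1),np.round(r[1],1),round(r[2],1),cv2.boxPoints(r).round(1).tolist())
    e=(P[...,2]>.014)&(P[...,2]<.024)&(P[...,0]>.49)&(P[...,0]<.54)&(P[...,1]>-.206)&(P[...,1]<-.15)&~m; e[232:]=0
    if e.sum()>50: q=P[e][:,:2].astype(np.float32)*1000; r=cv2.minAreaRect(q); print("eraser",cv2.boxPoints(r).round(1).tolist())
    return p
E
python3 - <<'E'
from h import *
print(status.get_obs()["ft_force"])
p=bracketA(); cv2.imwrite("pics/w16.png",p[:,:,::-1])
E
```

```text
[ 0.210648   -0.06544412 -0.60536055]
A [ 523.1 -248.2] [64.8 90.7] 84.6 [[474.8999938964844, -276.20001220703125], [565.2000122070312, -284.79998779296875], [571.2999877929688, -220.3000030517578], [481.0, -211.6999969482422]]
eraser [[503.1000061035156, -158.8000030517578], [507.79998779296875, -203.1999969482422], [530.5, -200.8000030517578], [525.7000122070312, -156.39999389648438]]
```

View pics/w16.png

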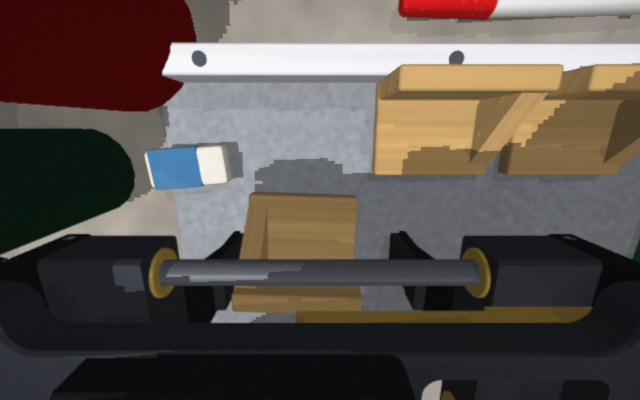

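A (300,250) has squared up and moved about 8 mm. Another 2 mm will centre it between the eraser and B. Then I'll lift off and go behind it with the tool tilted so that the fingertips lead low.

Call:
{"name": "step_arm", "arguments": {
  "steps": [
    [-1,0.08,0,0,0,0,0],
    [-1,0,0,0,0,0,0],
    [-1,-0.1,0,0,0,0,0],
    [-1,0,0,-0.8,0,0,0],
    [-1,0,0,-1,0,0,0],
    [-1,0,0,-1,0,0,0],
    [-1,0,0,-1,0,0,0],
    [-0.84,0.5,0.9,-0.8,0,0,0],
    [-0.84,0.5,0.9,0,0,0,0],
    [-0.84,0.5,0.9,0,0,0,0]
  ]
}}

```text
time: 24.25
position: [0.4013, -0.2946, 0.3107]
tool_rot: [0.719, -0.695, 0.001, 0.0]
ft_force: [-0.4, 0.2, -0.1]
grip_width: 0.0805
```

Run:
```python
from h import *
plan([.393,-.2945,.23],-88.2,1)
p=bracketA(-.2835); cv2.imwrite("pics/w17.png",p[:,:,::-1])
```

```text
from [ 0.4013 -0.2946  0.3107] yaw -88.12 rotdeg [-0.09 -0.11  0.08] F [-0.4  0.2 -0.1] t 24.25
[np.float64(-0.02), np.float64(0.34), np.float64(3.23), np.float64(-0.01), np.float64(-0.01), np.float64(0.01)]
A [ 509.4 -248. ] [ 66.  115.8] 87.7 [[450.29998779296875, -278.6000061035156], [566.0, -283.29998779296875], [568.5999755859375, -217.3000030517578], [452.8999938964844, -212.6999969482422]]
eraser [[502.8999938964844, -159.1999969482422], [507.6000061035156, -203.5], [530.4000244140625, -201.0], [525.5999755859375, -156.6999969482422]]
```

View pics/w17.png

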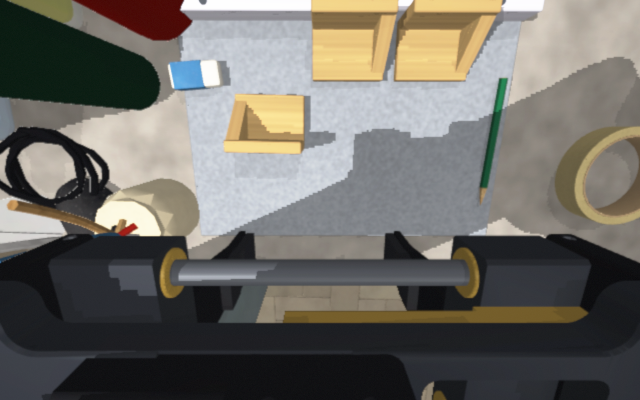

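Call:
{"name": "step_arm", "arguments": {
  "steps": [
    [-0.84,0,0.08,0.9,0,0,0],
    [-0.84,0,0.08,0.9,0,0,0],
    [-0.84,0,0.08,0.9,0,0,0],
    [-0.84,0,0.08,0.9,0,0,0],
    [-0.84,0,0,0,0,0,0.1],
    [-0.84,0,0,0,1,0,0],
    [-0.84,0,0,0,0,0,0],
    [-0.84,0,0,0,0,0,0],
    [-0.84,0,0,0,0,0,0],
    [-0.84,0,0,0,0,0,0]
  ]
}}

```text
time: 25.3
position: [0.3942, -0.2945, 0.2201]
tool_rot: [0.713, -0.699, 0.043, -0.045]
ft_force: [-0.9, 0.6, -0.6]
grip_width: 0.0803
```

```bash
cat >> h.py <<'E'
def tip():
    o=status.get_obs(); R=Ro.from_quat(o["tool_rot"]).as_matrix(); p=np.array(o["position"])
    print("tip",(p+R@[0,0,.182]).round(4),"z",R[:,2].round(3),"Lfing",(p+R@[-.0475,-.0095,.182]).round(4),"Rfing",(p+R@[.0475,-.0095,.182]).round(4),"F",np.round(o["ft_force"],1))
    return R,p
E
python3 - <<'E'
from h import *
R,p=tip()
print("unit +x board in tool",(R.T@[.9995,.032,0]).round(3),"down",(R.T@[0,0,-1]).round(3))
E
```

```text
tip [ 0.4168 -0.2938  0.0395] z [ 0.124  0.004 -0.992] Lfing [ 0.4253 -0.2461  0.0408] Rfing [ 0.4271 -0.3411  0.0406] F [-0.9  0.6 -0.6]
unit +x board in tool [-0.013 -0.992  0.124] down [0.002 0.124 0.992]
```

Call:
{"name": "step_arm", "arguments": {
  "steps": [
    [-0.84,0,0.067,0.535,0,0,0],
    [-0.84,0,0.067,0.535,0,0,0],
    [-0.84,0,0,0,0,0,0],
    [-0.84,0,-0.3,0.037,0,0,0],
    [-0.84,0,-0.3,0.037,0,0,0],
    [-0.84,0,-0.3,0.037,0,0,0],
    [-0.84,0,-0.2,0.025,0,0,0],
    [-0.84,0,-0.2,0.025,0,0,0],
    [-0.84,0,-0.2,0.025,0,0,0],
    [-0.84,0,-0.2,0.025,0,0,0]
  ]
}}

```text
time: 26.3
position: [0.437, -0.2934, 0.1928]
tool_rot: [0.712, -0.699, 0.042, -0.045]
ft_force: [-1.2, 0.2, 2.4]
grip_width: 0.0798
```

Run:
```python
from h import *
R,p=tip()
p,d,i=shot("wrist"); cv2.imwrite("pics/w18.png",p[:,:,::-1])
```

```text
tip [ 0.4595 -0.2925  0.0122] z [ 0.124  0.005 -0.992] Lfing [ 0.4681 -0.2448  0.0135] Rfing [ 0.4699 -0.3398  0.0132] F [-1.2  0.2  2.4]
```

View pics/w18.png

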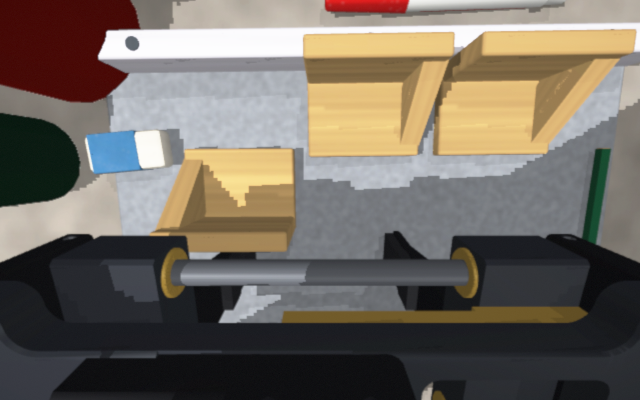

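A (245,195) slides square, passing clear of the eraser (172) and B (305).

Call:
{"name": "step_arm", "arguments": {
  "steps": [
    [-0.84,0,-0.2,0.01,0,0,0],
    [-0.84,0,-0.2,0.01,0,0,0],
    [-0.84,0,-0.2,0.015,0,0,0],
    [-0.84,0,-0.2,0.025,0,0,0],
    [-0.84,0,-0.2,0.025,0,0,0],
    [-0.84,0,-0.15,0.018,0,0,0],
    [-0.84,0,-0.15,0.018,0,0,0],
    [-0.84,0,-0.1,0.012,0,0,0],
    [-0.84,0,-0.08,0.01,0,0,0],
    [-0.84,0,0,0,0,0,0]
  ]
}}

```text
time: 27.35
position: [0.4741, -0.2929, 0.1938]
tool_rot: [0.712, -0.699, 0.043, -0.045]
ft_force: [0.5, -0.8, 0.4]
grip_width: 0.0799
```

Run:
```python
from h import *
R,p=tip()
p=fencegap(); cv2.imwrite("pics/w19.png",p[:,:,::-1])
```

```text
tip [ 0.4968 -0.2921  0.0132] z [ 0.124  0.005 -0.992] Lfing [ 0.5053 -0.2444  0.0145] Rfing [ 0.5071 -0.3394  0.0143] F [ 0.5 -0.8  0.4]
fence x(y=-.32) 0.5682 deg 2.92 0.743879472693032
low ctr [ 533.3 -242.8] size [47.7 65.6] corner gaps mm [55.6 54.1  6.4  7.9] | far edge deg 4.31 gap 7.2
low ctr [ 539.8 -392. ] size [39.2 67.6] corner gaps mm [50.6 52.7 13.6 11.5] | far edge deg 2.05 gap 12.5
low ctr [ 537.2 -317.1] size [39.3 64.3] corner gaps mm [49.5 51.5 12.3 10.2] | far edge deg -5.91 gap 12.1
top ctr [ 563.7 -387.9] size [ 9.8 64.5] corner gaps mm [12.2 13.5  3.7  2.4] | far edge deg 1.81 gap 3.1
top ctr [ 561.4 -315.3] size [ 9.9 62.2] corner gaps mm [10.9 12.1  2.2  1.1] | far edge deg 1.98 gap 1.7
top ctr [ 519.2 -252.8] size [ 2.3 48.3] corner gaps mm [46.  47.5 45.2 43.7] | far edge deg 4.34 gap 45.4
```

View pics/w19.png

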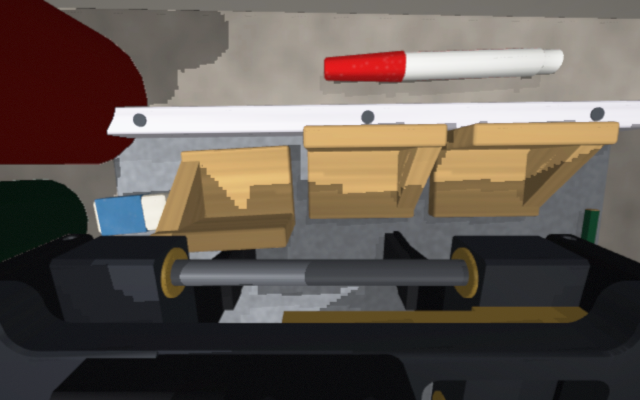

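A is about 6–7 mm from the fence and turned about 2.5° past square, so the fence should true it. The eraser is untouched. I'll push on gently.

Call:
{"name": "step_arm", "arguments": {
  "steps": [
    [-0.84,0,-0.07,0.009,0,0,0],
    [-0.84,0,-0.07,0.009,0,0,0],
    [-0.84,0,-0.07,0.009,0,0,0],
    [-0.84,0,-0.04,0.005,0,0,0],
    [-0.84,0,-0.04,0.005,0,0,0],
    [-0.84,0,0,0,0,0,0],
    [-0.84,0,0,0,0,0,0],
    [-0.84,0,0,0,0,0,0],
    [-0.84,0,0,0,0,0,0],
    [-0.84,0,0,0,0,0,0]
  ]
}}

```text
time: 28.4
position: [0.4809, -0.2924, 0.1936]
tool_rot: [0.712, -0.699, 0.042, -0.045]
ft_force: [-2.8, 0.9, 1.2]
grip_width: 0.0806
```

Run:
```python
from h import *
R,p=tip()
p=fencegap(); cv2.imwrite("pics/w20.png",p[:,:,::-1])
```

```text
tip [ 0.5032 -0.2913  0.013 ] z [ 0.123  0.006 -0.992] Lfing [ 0.5118 -0.2437  0.0143] Rfing [ 0.5136 -0.3386  0.014 ] F [-2.8  0.9  1.2]
fence x(y=-.32) 0.5681 deg 2.49 0.9546313799621928
low ctr [ 539.5 -242.1] size [47.2 65.5] corner gaps mm [49.8 47.7  0.6  2.6] | far edge deg 4.17 gap 1.6
low ctr [ 539.6 -391.5] size [39.  67.1] corner gaps mm [50.3 51.7 12.7 11.4] | far edge deg 1.93 gap 11.9
low ctr [ 537.3 -316.9] size [39.1 63.9] corner gaps mm [49.7 50.5 11.4 10.7] | far edge deg -3.68 gap 11.8
top ctr [ 564. -388.] size [ 9.7 64.4] corner gaps mm [11.5 12.2  2.5  1.8] | far edge deg 1.83 gap 2.1
top ctr [ 561.7 -315.4] size [ 9.7 61.9] corner gaps mm [10.7 11.3  1.6  1. ] | far edge deg 1.85 gap 1.3
```

View pics/w20.png

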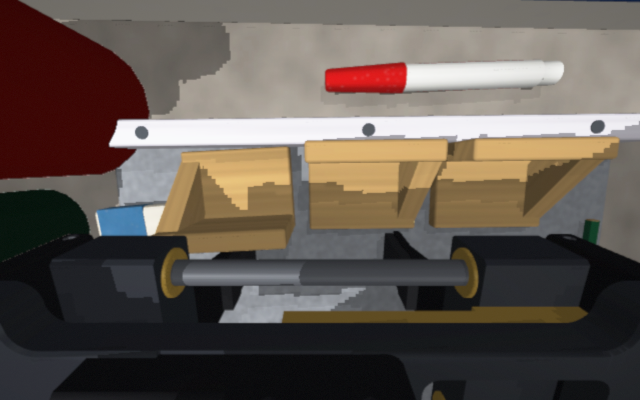

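The −y corner of A's toe is touching the fence and force is building. A little more will true it.

Call:
{"name": "step_arm", "arguments": {
  "steps": [
    [-0.84,0,-0.04,0.005,0,0,0],
    [-0.84,0,-0.04,0.005,0,0,0],
    [-0.84,0,-0.03,0.004,0,0,0],
    [-0.84,0,-0.03,0.004,0,0,0],
    [-0.84,0,0,0,0,0,0],
    [-0.84,0,0,0,0,0,0],
    [-0.84,0,0,0,0,0,0],
    [-0.84,0,0,0,0,0,0],
    [-0.84,0,0,0,0,0,0],
    [-0.84,0,0,0,0,0,0]
  ]
}}

```text
time: 29.45
position: [0.483, -0.2915, 0.1934]
tool_rot: [0.713, -0.698, 0.039, -0.045]
ft_force: [-8.3, 1.5, 4.7]
grip_width: 0.0801
```

Run:
```python
from h import *
R,p=tip()
p=fencegap(); cv2.imwrite("pics/w21.png",p[:,:,::-1])
```

```text
tip [ 0.5045 -0.2897  0.0127] z [ 0.119  0.009 -0.993] Lfing [ 0.513  -0.242   0.0142] Rfing [ 0.515  -0.337   0.0135] F [-8.3  1.5  4.7]
fence x(y=-.32) 0.5679 deg 2.38 0.9714828897338403
low ctr [ 542.8 -241.3] size [42.7 65.9] corner gaps mm [42.5 43.8  1.1 -0.2] | far edge deg 2.19 gap 0.5
low ctr [ 539.5 -391.8] size [38.4 67.8] corner gaps mm [50.3 50.8 12.3 11.9] | far edge deg 1.74 gap 12.1
low ctr [ 536.9 -317.3] size [38.5 64.5] corner gaps mm [49.5 50.7 12.1 11. ] | far edge deg -6.31 gap 12.3
top ctr [ 564.1 -388. ] size [ 9.7 64.2] corner gaps mm [11.2 11.7  2.   1.5] | far edge deg 1.93 gap 1.8
top ctr [ 561.8 -315.2] size [ 9.7 62.1] corner gaps mm [10.5 11.1  1.4  0.8] | far edge deg 1.76 gap 1.1
```

View pics/w21.png

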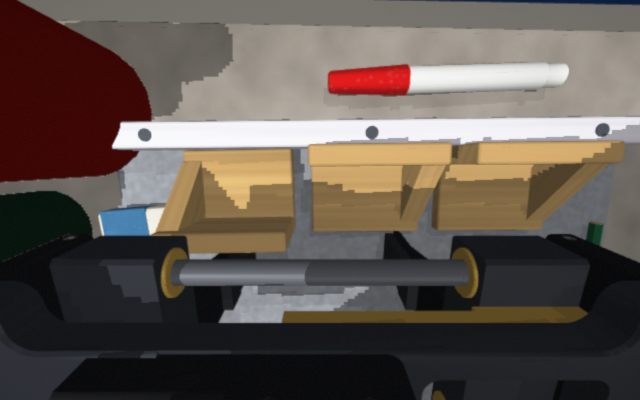

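A's far edge is now at 2.2° against the fence's 1.8°. One more small press, then I'll back off and check from above.

Call:
{"name": "step_arm", "arguments": {
  "steps": [
    [-0.84,0,-0.04,0.005,0,0,0],
    [-0.84,0,-0.03,0.004,0,0,0],
    [-0.84,0,0,0,0,0,0],
    [-0.84,0,0,0,0,0,0],
    [-0.84,0,0,0,0,0,0],
    [-0.84,0,0,0,0,0,0],
    [-0.84,0,0.1,-0.012,0,0,0],
    [-0.84,0,0.2,-0.025,0,0,0],
    [-0.84,0,0.3,-0.037,0,0,0],
    [-0.84,0,0.3,-0.037,0,0,0]
  ]
}}

```text
time: 30.5
position: [0.4641, -0.2938, 0.194]
tool_rot: [0.712, -0.699, 0.044, -0.045]
ft_force: [0.2, -0.4, -1.0]
grip_width: 0.0803
```

Call:
{"name": "step_arm", "arguments": {
  "steps": [
    [-0.84,0,0.1,-0.8,0,0,0],
    [-0.84,0,0.1,-1,0,0,0],
    [-0.84,0,0,-1,0,0,0],
    [-0.84,0.3,0,-0.6,-0.5,0,0],
    [-0.84,0.3,0,0,-0.5,0,0],
    [-0.84,0,0,0,0,0,0],
    [-0.84,0,0,0,0,0,0],
    [-0.84,0,0,0,0,0,0],
    [-0.84,0,0,0,0,0,0],
    [-0.84,0,0,0,0,0,0]
  ]
}}

```text
time: 31.5
position: [0.4484, -0.3083, 0.277]
tool_rot: [0.714, -0.7, -0.007, 0.004]
ft_force: [0.0, -0.3, 0.9]
grip_width: 0.0798
```

Run:
```python
from h import *
R,p=tip()
p=fencegap(); cv2.imwrite("pics/w22.png",p[:,:,::-1])
```

```text
tip [ 0.4456 -0.3077  0.095 ] z [-0.015  0.003 -1.   ] Lfing [ 0.4542 -0.26    0.095 ] Rfing [ 0.456  -0.355   0.0947] F [ 0.  -0.3  0.9]
fence x(y=-.32) 0.5692 deg 3.68 0.5382716049382716
low ctr [ 543.9 -391.7] size [48.8 65.5] corner gaps mm [53.1 55.2  6.4  4.3] | far edge deg 2.16 gap 14.1
low ctr [ 540.  -241.3] size [47.4 66.2] corner gaps mm [46.2 49.3  1.9 -1.1] | far edge deg 2.01 gap 0.5
low ctr [ 537.2 -317.1] size [40.1 64. ] corner gaps mm [50.8 52.6 12.5 10.8] | far edge deg -5.42 gap 12.7
top ctr [ 563.1 -389.5] size [10.3 63.8] corner gaps mm [14.2 17.1  6.8  3.9] | far edge deg 2.02 gap 5.4
top ctr [ 560.7 -315.7] size [10.3 62.5] corner gaps mm [12.4 14.2  3.9  2.1] | far edge deg 1.95 gap 3.0
top ctr [ 519.5 -243.7] size [ 9.7 63.3] corner gaps mm [48.8 50.3 40.5 39.1] | far edge deg 1.88 gap 40.0
```

View pics/w22.png

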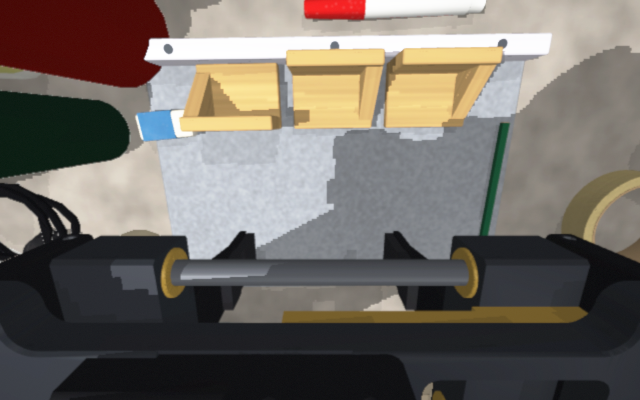

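Call:
{"name": "step_arm", "arguments": {
  "steps": [
    [-0.84,0,0,-1,0,0,0],
    [-0.84,0,-0.6,-0.6,0,0,0],
    [-0.84,0,-0.6,0,0,0,0],
    [-0.84,0,-0.6,0,0,0,0],
    [-0.84,0,0,0,0,0,0],
    [-0.84,0,0,0,0,0,0],
    [-0.84,0,0,0,0,0,0],
    [-0.84,0,0,0,0,0,0],
    [-0.84,0,0,0,0,0,0],
    [-0.84,0,0,0,0,0,0]
  ]
}}

```text
time: 32.55
position: [0.4939, -0.3079, 0.3167]
tool_rot: [0.714, -0.701, -0.006, 0.004]
ft_force: [-0.3, -0.2, -0.1]
grip_width: 0.0802
```

Run:
```python
from h import *
p,d,i=shot("wrist"); P=cloud(d,i); hsv=cv2.cvtColor(p,cv2.COLOR_RGB2HSV); cv2.imwrite("pics/w23.png",p[:,:,::-1])
P[232:]=9
inb=(P[...,0]>.35)&(P[...,0]<.62)&(P[...,1]>-.5)&(P[...,1]<-.15)
w=((hsv[...,1]<40)&(abs(P[...,2]-.03)<.006)&inb).astype(np.uint8)
n,lab,st,c=cv2.connectedComponentsWithStats(w); w=lab==1+np.argmax(st[1:,4])
def fit(pts):
    pts=np.array(pts); f=np.polyfit(pts[:,1],pts[:,0],1)
    for _ in range(6):
        r=pts[:,0]-np.polyval(f,pts[:,1]); k=abs(r)<max(.0012,1.5*np.median(abs(r))); f=np.polyfit(pts[k,1],pts[k,0],1)
    return f,k.mean()
us=[u for u in range(640) if w[:,u].sum()>6]
fb,kb=fit([ray(i,u,np.where(w[:,u])[0].min()-.5,.03)[:2] for u in us])
print("back edge",np.polyval(fb,-.32).round(4),"deg",np.degrees(np.arctan(-fb[0])).round(2),kb)
ff=fb.copy(); ff[1]-=.014
m=(hsv[...,0]>12)&(hsv[...,0]<30)&(hsv[...,1]>60)&inb
for nm,s,z in (("low",(P[...,2]<.021)&(P[...,2]>.011),.016),("top",(P[...,2]>.050)&(P[...,2]<.065),.056)):
    n,lab,st,c=cv2.connectedComponentsWithStats((m&s).astype(np.uint8))
    for k in range(1,n):
        if st[k,4]<250: continue
        mm=lab==k; uu=[u for u in np.where(mm.any(0))[0]]; uu=uu[len(uu)//10:-len(uu)//10]
        e,ke=fit([ray(i,u,np.where(mm[:,u])[0].min()-.5,z)[:2] for u in uu]); yc=P[mm][:,1].mean()
        print(nm,"yc",yc.round(3),"far edge deg",np.degrees(np.arctan(-e[0])).round(2),"gap mm",((np.polyval(ff,yc)-np.polyval(e,yc))*1000).round(1),ke.round(2),"xy range",(P[mm][:,:2].min(0)*1000).round(),(P[mm][:,:2].max(0)*1000).round())
```

```text
back edge 0.5806 deg 1.8 0.9907407407407407
low yc -0.389 far edge deg 2.16 gap mm 11.2 0.95 xy range [ 519. -424.] [ 568. -359.]
low yc -0.244 far edge deg 1.88 gap mm -0.0 1.0 xy range [ 520. -274.] [ 564. -209.]
low yc -0.314 far edge deg 2.75 gap mm 11.3 0.94 xy range [ 516. -349.] [ 556. -285.]
top yc -0.391 far edge deg 2.0 gap mm -0.2 1.0 xy range [ 558. -423.] [ 570. -359.]
top yc -0.315 far edge deg 1.08 gap mm -0.2 1.0 xy range [ 556. -348.] [ 568. -285.]
top yc -0.243 far edge deg 1.52 gap mm 39.0 1.0 xy range [ 514. -274.] [ 525. -211.]
```

View pics/w23.png

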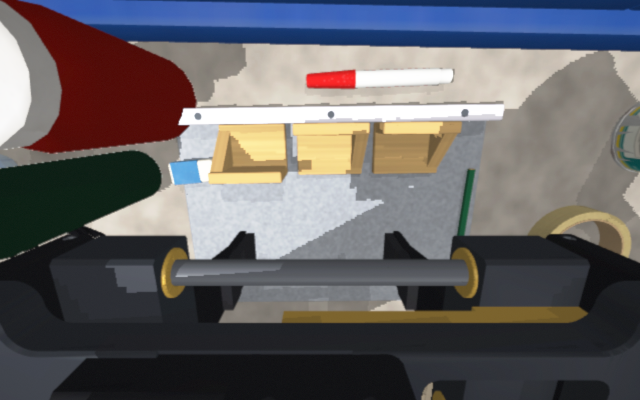

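Measured against the fence's back edge (1.8°): A's gap is 0.0 mm at 1.9°, C's −0.2 mm at 2.0°, and B's −0.2 mm. B's angle reads 1.1° here but read 1.95° from the closer pose. I'll pull the arm clear and do a final check with the fixed cameras.

Call:
{"name": "step_arm", "arguments": {
  "steps": [
    [-0.84,0.3,0,-1,0,0,0],
    [-0.84,0.8,0.5,-1,0,0,0],
    [-0.84,1,1,0,0,0,0],
    [-0.84,1,1,0,0,0,0],
    [-0.84,1,1,0,0,0,0],
    [-0.84,1,0.5,0,0,0,0],
    [-0.84,1,0.5,0,0,0,0],
    [-0.84,1,0.5,0,0,0,0],
    [-0.84,1,0.5,0,0,0,0],
    [-0.84,1,0.5,0,0,0,0]
  ]
}}

```text
time: 33.6
position: [0.3485, -0.5392, 0.3683]
tool_rot: [0.714, -0.7, -0.006, 0.004]
ft_force: [1.6, -1.0, -0.1]
grip_width: 0.0799
```

Call:
{"name": "step_arm", "arguments": {
  "steps": [
    [-0.84,1,0.4,0,0,0,0],
    [-0.84,1,0.4,0,0,0,0],
    [-0.84,0,0,0,0,0,0],
    [-0.84,0,0,0,0,0,0],
    [-0.84,0,0,0,0,0,0],
    [-0.84,0,0,0,0,0,0],
    [-0.84,0,0,0,0,0,0],
    [-0.84,0,0,0,0,0,0],
    [-0.84,0,0,0,0,0,0],
    [-0.84,0,0,0,0,0,0]
  ]
}}

```text
time: 34.6
position: [0.3304, -0.5885, 0.3686]
tool_rot: [0.714, -0.7, -0.006, 0.004]
ft_force: [-0.2, -0.3, -0.4]
grip_width: 0.08
```

Run:
```python
from h import *
p,d,i=shot("top"); P=cloud(d,i); cv2.imwrite("pics/top24.png",cv2.resize(p[125:235,220:365,::-1],None,fx=5.4,fy=5.4,interpolation=cv2.INTER_CUBIC))
hsv=cv2.cvtColor(p,cv2.COLOR_RGB2HSV)
Q=P[157:170,222:243].reshape(-1,3); Q=Q[(Q[:,2]>.011)&(Q[:,2]<.03)&(Q[:,1]>-.205)]; r=cv2.minAreaRect((Q[:,:2]*1000).astype(np.float32)); print("eraser",cv2.boxPoints(r).round(1).tolist())
m=((hsv[...,0]>14)&(hsv[...,0]<30)&(hsv[...,1]>70)); m[:130]=0;m[200:]=0;m[:,:236]=0;m[:,348:]=0
n,lab,st,c=cv2.connectedComponentsWithStats((m&(P[...,2]>.05)&(P[...,2]<.065)).astype(np.uint8))
for k in range(1,n):
    if st[k,4]>60: r=cv2.minAreaRect((P[lab==k][:,:2]*1000).astype(np.float32)); print(r)
p,d,i=shot("side"); cv2.imwrite("pics/side24.png",cv2.resize(p[130:260,200:400,::-1],None,fx=4,fy=4))
```

```text
eraser [[500.0, -158.8000030517578], [505.3999938964844, -200.6999969482422], [527.7000122070312, -197.89999389648438], [522.4000244140625, -155.89999389648438]]
((558.2359008789062, -314.8137512207031), (9.244365692138672, 59.66728591918945), 1.1433106660842896)
((560.6226196289062, -390.2557678222656), (59.595821380615234, 10.493706703186035), 89.64440155029297)
((516.93212890625, -241.19830322265625), (11.028890609741211, 62.81992721557617), 2.503460168838501)
```

View pics/top24.png

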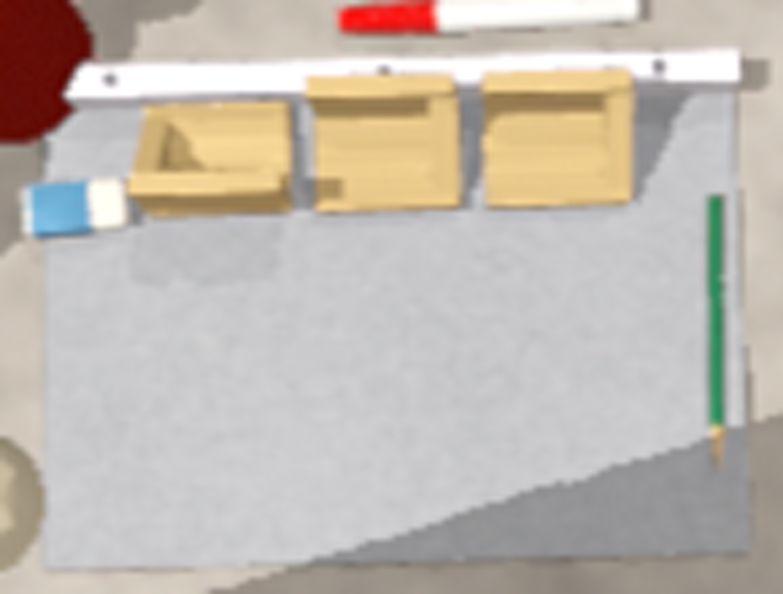

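View pics/side24.png

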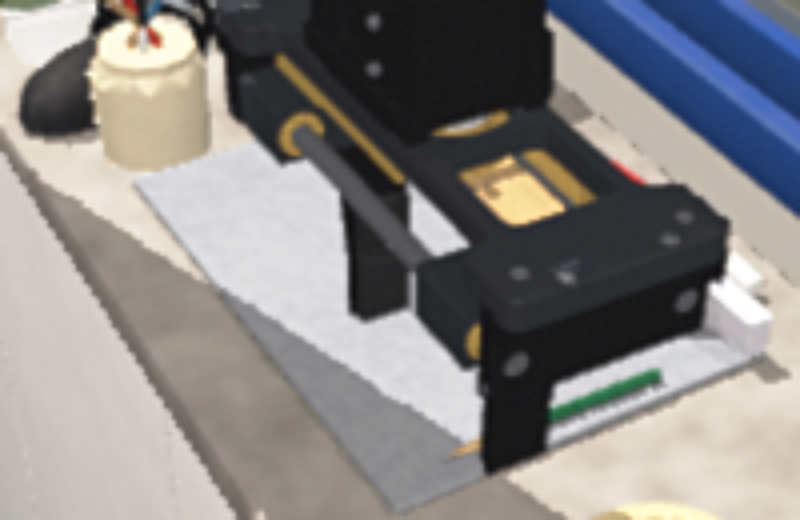

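The top view shows all three against the fence and right-handed: A (215,155), B (385,145) and C (560,140). The eraser (75,205) and pencil (715,320) are where they were, and the gripper touches nothing. In the side view the brackets are hidden behind the gripper. Handing in.

```bash
python3 -c "
from rig import robot,status
print(robot.hand_in(), status.get_obs()['time'])"
```

```text
the job is handed in; nothing more can be done
the job is handed in; nothing more can be done
```

The job is handed in, at about 34.7 s of the 64 s allowed. All three brackets are right-handed and flush against the fence.

**What I did:**
- I pushed the +y and middle brackets over their heels onto their other legs. The right-handed bracket at the −y end was only slid, never tipped.
- I then slid the −y, middle and +y brackets to the fence in turn, pushing low.
- Before its slide I nudged the +y bracket about 10 mm toward −y, because straight across it would have touched the eraser.

**Last checks:**
- **Gaps:** they measured 0.0 mm for the +y bracket and −0.2 mm for the other two, which is within the error of measuring.
- **Squareness:** from the closer wrist pose, just after the last push, the far upper edges of the upright legs read 1.9–2.0° against the fence's 1.8°.
- **Forces:** readings never passed about 10 N.
- **Small things:** the eraser and pencil look unmoved in the top view. The tape was not measured again, but the arm never went down near it.

**Checks that disagreed:**
- The middle bracket's edge read 1.1° in one farther wrist view.
- The coarse top-camera depth gave angles of 1.1°, −0.4° and 2.5° for the middle, −y and +y brackets. I took these as pixel noise, because the closer views and the push forces showed them flush.
- Fits to the fence's inner edge were thrown off where the brackets hid it, so I used its back edge less 14 mm.
- The last side view was blocked by the gripper.

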